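# Load the glue press and snug it down

### The arm

A 7-joint arm with a two-finger parallel gripper is mounted at the origin on a cart in front of the work surface, level with it; the furniture and walls round the work are solid. World frame = base frame: x ahead of the robot, y to its left, z up, the work surface at z = 0. Lengths are in m, angles in rad, forces in N, time in s.
With the tool pointing down it reaches from about 0.425 to 0.95 m from the base axis. Payload 4.7 kg.
Tool frame: the origin (TCP) lies between the finger pads; the fingertips stand 17 mm ahead of it and the grasp point (between the pads) lies 2 mm behind it; z points along the fingers, y is the direction in which the jaws open and shut (so a half turn about z gives the same grasp; the last joint's range is limited). The gripper opens to 85 mm and grips with 20 to 120 N. Pads are 22 mm wide; open, the fingers measure 114 mm over their backs; the gripper's body (76 mm by 85 mm) begins 54 mm behind the grasp point. The pads swing forward as they close: fully open they stand 13 mm farther back than shut.
Start: joints at [1.093, 0.469, -0.049, 1.532, 0.024, 1.141, -0.082], TCP at [0.293, -0.608, 0.216] pointing down, gripper open.
Joint ranges: [-2.59, 2.59], [-0.33, 1.99], [-1.39, 1.29], [0.1, 2.45], [-1.04, 4.18], [0.21, 1.99], [-2.66, 2.66]. Speed limits (rad/s): [2.57, 2.57, 3.14, 3.14, 3.14, 3.14, 3.14].

### API

Orientations are given as a 3x3 rotation matrix whose columns are the frame's x, y, z axes.
In Python, from bench import robot gives the robot as it stands.
- The arm moves only by the shell command python3 -m inch 'ROWS' [FORCE]. ROWS is a JSON object of lists of equal length, an entry for each row: "fingers": the closure in counts, from 0 (fully open) to 255 (shut); "delta_pos": the shift along the world's x, y, z in mm, a list of three; "turn": the turn about the world's z in units of 6 degrees (1.0 is 6 degrees). A call has 1 to 10 rows; each row is the pose to reach, as a shift and turn from the pose commanded when the call began; what a row does not reach only later rows make up. A row lasts 1/8 s, in which the tool goes at most 62.5 mm and 10.7 degrees, less where a joint would pass 70% of its speed; a pose out of reach is approached as far as the arm can. A call with a gripper value outside its range is refused whole. The fingers move at their own pace and stop on an object; FORCE is the grip in N (left out, the last holds). Time passes only in rows, so rows that repeat a pose let the fingers close. It gives the time, the measured TCP pose, the force and the opening at its end, in the units of the state.
- robot.observe(): the state, without advancing time (a new reading comes with each control period).
- robot.camera(name): name is "scene" or "top" or "wrist"; returns a dict with "pixels" (420x560x3 uint8, red, green, blue), "vfov" (degrees; the focal length in pixels is half the picture's height over the tangent of half this angle, whatever the lens; pixels are square), "cx", "cy" (the principal point, pixels), "view" (4x4, takes a point from world to camera coordinates); the wrist camera has in their place "hand_eye" (4x4, takes a point from camera to tool coordinates, whose origin is the TCP and whose axes are the flange's). Camera axes: x right, y up, looking along -z (the intrinsics and any distortion apply to the point x, -y, -z); pixel columns grow to the right and rows downward; lengths in m; the calibration is good to about 2 mm. A picture is of the moment at which its call begins: read the wrist's pose just before it. There is no depth.
- robot.hand_in(): hands the job in, once; it reports no verdict.
The state is a dict: "time": time; "joint_positions": joint angles; "joint_velocities": joint speeds; "effort": joint torques, N m; "ee_pos": TCP position; "tcp_rot": TCP orientation; "ft_force": force on the tool from outside, world axes, zero at the start; "moment": the same for the moment, N m; "grip_width": finger opening in m.
Only numpy, scipy, OpenCV 4.12 (cv2) and the standard library are available. Lean on these libraries where they do the work, as an engineer would, in place of code of your own. Each camera call takes 0.05 s, during which the arm holds its last target.

### The job

Glue up a small trivet in the screw press: press the release button so the tray pops out, stack all the thin wooden layers flat between the tray's posts with the thicker pressure block on top, and push the tray home until it clicks. Then turn the crank clockwise until the pad meets the block, and about a third of a turn more, so that the stack is held snug without screwing the pad's spring solid. Leave the pepper mill, the tin and the wine glass where they stand.

Things in the scene. Friction and masses are not known exactly. Their poses are not given: they have to be found in the camera images.
- layer_0: one of up to four identical flat wooden layers, 84 (own x) x 50 (own y) x 12 mm, edges rounded; origin at the centre of its underside, z up. Absent in some starts (then None)
- layer_1: one of up to four identical flat wooden layers, 84 (own x) x 50 (own y) x 12 mm, edges rounded; origin at the centre of its underside, z up. Absent in some starts (then None)
- layer_2: one of up to four identical flat wooden layers, 84 (own x) x 50 (own y) x 12 mm, edges rounded; origin at the centre of its underside, z up. Absent in some starts (then None)
- layer_3: one of up to four identical flat wooden layers, 84 (own x) x 50 (own y) x 12 mm, edges rounded; origin at the centre of its underside, z up. Absent in some starts (then None)
- block: the pressure block: same wood and outline as the layers, 84 (own x) x 50 (own y) mm, but 20 mm thick, with a dark line along each long side; origin at the centre of its underside, z up
- press: the screw press, fixed on the worktop: grey base plate 220 x 150 x 12 mm, two steel columns 120 mm apart at y = +-60 mm, a grey crossbeam over them (44 mm in x, 154 mm in y, from 155 to 179 mm above the worktop). Origin on the worktop under the screw axis; its own -x is the way the tray comes out, +x is towards the release housing (62 x 50 mm, 48 mm high, from x = 63 to 125 mm)
- tray (a joint): how far the tray has come out, m: about 0.001 when latched, 0.140 fully out. A weak spring (about 6 N at home, 1 to 2 N fully out) pops it out when the release is pressed and keeps it out; pushed right home (about 5 to 12 N over the last 25 mm) to -0.001 or less (it stops at -0.003) it clicks behind the catch and stays at about 0.001
- tray_floor (a point): centre of the tray's flat floor (upper side, 20 mm above the worktop); axes as the press. The stack lies here, its 84 mm length along the tray's x: four aluminium corner posts 58 mm high leave 94 (x) x 60 (y) mm between them; both long sides are open for 68 mm between the posts, so fingers can straddle the stack across y down to the floor, which is 76 mm wide in y. With the tray out it lies 140 mm clear of the screw axis
- tray_front (a point): middle of the outer face of the tray's plywood front plate (100 mm wide in y, 8 mm thick, from 14 to 72 mm above the worktop; this point is 55 mm up and 92 mm in front of the tray floor's centre), faces the press's -x. A thin bow handle stands 11 mm out from it, 36 mm above the worktop, 50 mm wide; pushing on the bow or on the plate above it (higher than 40 mm) serves equally. Push the plate along the press's +x to shut the tray
- release_top (a point): top of the round steel release button (24 mm across) on the housing behind the press, 66 mm above the worktop; sprung, 12 mm travel, presses straight down, 2 to 6 N; frees the tray when pushed down 10 mm or more
- crank (a joint): angle of the crank, rad, grows as it is turned clockwise seen from above, which lowers the screw, the crank and the pad by 20 mm a turn; 0 = fully raised, stops at 19.5; stays where it is left. Starts between 0 and 2.8. Turning takes about 4 N at the grip, and more as the pad's spring is squeezed (about 2 N more at half a turn past contact)
- screw_axis (a point): point on the vertical screw axis at mid height of the crank's grip; goes down with the screw. Wall cupboards overhang the back of the worktop: their fronts stand at world x = 0.58, from 0.45 m up, so keep wrist and forearm short of them when moving across
- grip_mid (a point): centre of the crank's upright wooden grip, 16 mm in diameter and 44 mm tall (18 mm above this point, 26 mm below it down to the crank arm), 40 mm from the screw axis; the grip spins freely on its pin, so it can be carried round without turning the hand
- pad_face (a point): centre of the flat underside of the pressing pad, 66 (x) x 46 (y) x 12 mm, on the screw axis; fully raised it is 108 mm above the worktop (88 mm above the tray floor) and goes down as the crank is turned, without turning itself
- pad (a joint): squeeze of the spring between screw and pad, m: 0 while the pad hangs free, grows once it has met the work by 20 mm for each further turn of the crank (3 N per mm); the spring is solid at 0.018
- pepper_mill: bystander: dark wooden mill, 58 x 170 mm high, origin under its centre
- polish_tin: bystander: round tin, 67 x 44 mm high, origin under its centre
- wine_glass: bystander: stemmed glass, 81 x 201 mm high, origin under its centre
Things that resemble listed ones, but are neither listed nor needed, are in the scene too. Leave any turquoise look-alike of the layer_2 alone.

How it is judged:
By the outcome, as a careful person would: the job done as asked, in the order asked, and still so for the second after the job is handed in, with the robot touching nothing.
Of layer_0, layer_1, layer_2, layer_3 only 2 to 4 are there at a start; the rules pass over those that are not, and their reading is None.
At some moment in a run one of layer_0, layer_1, layer_2, layer_3, block may be knocked a few centimetres aside while the robot is not near it.
Once in a run the grip may slacken for a moment while it holds something.
It also fails if it takes over 210 s, if anything falls off the work surface, if the arm or the gripper's body presses on something with over 40 N, if the wrist force passes 120 N, or if a joint passes its speed limit or range.

## Working session

There is one attempt and no reset: what is moved stays moved. The work goes in short steps, Python scripts to look and compute and a shell command to move; the robot and the scene stay as the last step left them, time stands still between calls to the robot, and variables do not carry over. Pictures are saved under pics/ and viewed, and the job is handed in when it is done.

```bash
ls; mkdir -p pics; cat > h.py <<'E'
import numpy as np, cv2, json
from bench import robot
def snap(name,fn):
    s=robot.observe(); c=robot.camera(name)
    cv2.imwrite(f'pics/{fn}.png',cv2.cvtColor(c['pixels'],cv2.COLOR_RGB2BGR))
    d={k:(np.array(v).tolist() if k!='pixels' else None) for k,v in c.items()}
    d['ee']=np.array(s['ee_pos']).tolist(); d['R']=np.array(s['tcp_rot']).tolist()
    json.dump(d,open(f'pics/{fn}.json','w')); return d
def K(d):
    f=210/np.tan(np.radians(d['vfov'])/2); return f
def pose(d):
    # returns cam-to-world 4x4
    if 'view' in d and d['view'] is not None: return np.linalg.inv(np.array(d['view']))
    T=np.eye(4);T[:3,:3]=d['R'];T[:3,3]=d['ee']; return T@np.array(d['hand_eye'])
def dist(d):
    return np.array(d.get('distortion') or d.get('dist') or [0,0,0,0,0.])
def px2w(fn,pts,z):
    d=json.load(open(f'pics/{fn}.json')); f=K(d); T=pose(d)
    Km=np.array([[f,0,d['cx']],[0,f,d['cy']],[0,0,1]])
    p=cv2.undistortPoints(np.array(pts,float).reshape(-1,1,2),Km,dist(d)).reshape(-1,2)
    out=[]
    for q in p:
        r=T[:3,:3]@np.array([q[0],-q[1],-1]); o=T[:3,3]
        out.append(o+r*(z-o[2])/r[2])
    return np.array(out)
def w2px(fn,P):
    d=json.load(open(f'pics/{fn}.json')); f=K(d); T=np.linalg.inv(pose(d))
    Km=np.array([[f,0,d['cx']],[0,f,d['cy']],[0,0,1]])
    P=np.array(P,float).reshape(-1,3); c=P@T[:3,:3].T+T[:3,3]
    c=c*np.array([1,-1,-1])
    return cv2.projectPoints(c,np.zeros(3),np.zeros(3),Km,dist(d))[0].reshape(-1,2)
def big(fn,out,x0,y0,x1,y1,s):
    im=cv2.imread(f'pics/{fn}.png')[y0:y1,x0:x1]; cv2.imwrite(f'pics/{out}.png',cv2.resize(im,None,fx=s,fy=s,interpolation=cv2.INTER_CUBIC))
E
python3 - <<'E'
from h import *
for n in ['scene','top','wrist']:
    d=snap(n,n+'0'); print(n,{k:(np.round(v,4).tolist() if v is not None and not isinstance(v,str) else v) for k,v in d.items()})
s=robot.observe(); print(s)
E
```

```text
pics
scene {'pixels': None, 'vfov': 44.8659, 'cx': 285.1884, 'cy': 207.7698, 'view': [[0.8132, -0.5818, 0.0152, -0.5157], [0.2974, 0.4378, 0.8485, -0.2563], [-0.5003, -0.6854, 0.529, -1.7142], [0.0, 0.0, 0.0, 1.0]], 'ee': [0.2926, -0.6076, 0.2148], 'R': [[0.901, 0.4339, -0.0009], [0.4339, -0.901, 0.0018], [-0.0001, -0.0021, -1.0]]}
top {'pixels': None, 'vfov': 54.0263, 'cx': 275.6249, 'cy': 204.3445, 'view': [[-0.1034, -0.9946, 0.0095, -0.1014], [0.9208, -0.0921, 0.3791, -0.5862], [-0.3762, 0.0479, 0.9253, -1.2063], [0.0, 0.0, 0.0, 1.0]], 'ee': [0.2926, -0.6076, 0.2149], 'R': [[0.901, 0.4339, -0.0009], [0.4339, -0.901, 0.0017], [-0.0001, -0.0019, -1.0]]}
wrist {'pixels': None, 'vfov': 62.1421, 'cx': 277.1143, 'cy': 209.1123, 'hand_eye': [[-0.0005, 0.9572, 0.2893, 0.0738], [1.0, 0.0006, -0.0002, -0.0006], [-0.0003, 0.2893, -0.9572, -0.1582], [0.0, 0.0, 0.0, 1.0]], 'ee': [0.2926, -0.6077, 0.215], 'R': [[0.901, 0.4339, -0.0008], [0.4339, -0.901, 0.0015], [-0.0001, -0.0017, -1.0]]}
{'time': 0.15, 'joint_positions': array([ 1.09310216,  0.4692569 , -0.04859944,  1.53340928,  0.02409739,
        1.14099017, -0.08233587]), 'joint_velocities': array([-0.00034979, -0.00021327, -0.00085656, -0.0042217 ,  0.00071677,
        0.00034844,  0.0012596 ]), 'effort': array([ 5.14118110e-04, -5.10763764e+01, -4.66500584e-02, -2.37976778e+01,
        1.07547370e-02,  5.46002673e-03, -4.11149847e-05]), 'ee_pos': array([ 0.2926875 , -0.60773017,  0.21510637]), 'tcp_rot': array([[ 9.00974209e-01,  4.33872118e-01, -6.78308304e-04],
       [ 4.33872646e-01, -9.00973252e-01,  1.31365691e-03],
       [-4.11785341e-05, -1.47787041e-03, -9.99998907e-01]]), 'ft_force': array([-0.39553356,  0.36202751,  0.60185514]), 'moment': array([ 0.0073739 , -0.03900487,  0.0046465 ]), 'grip_width': 0.08531170117830467}
```

View pics/scene0.png

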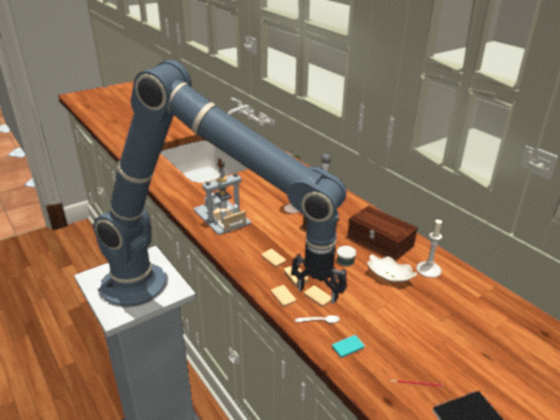

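View pics/top0.png

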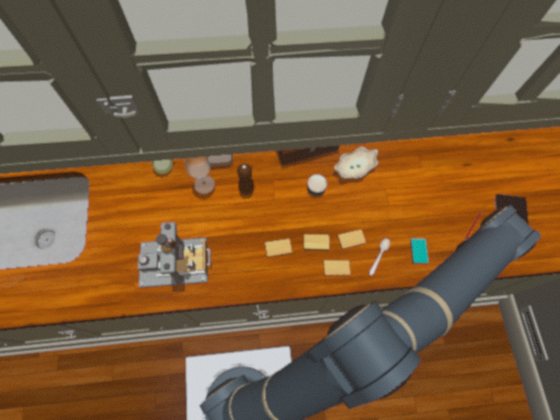

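View pics/wrist0.png

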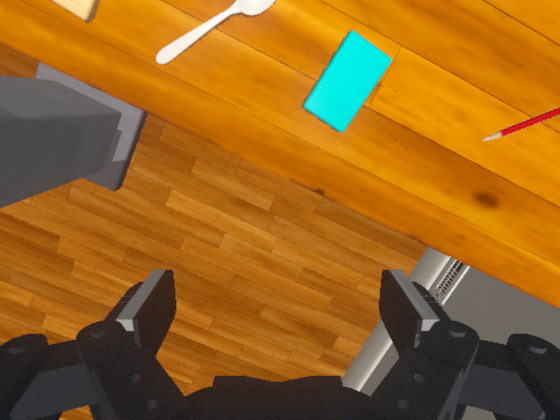

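```bash
python3 - <<'E'
from h import *
big('top0','t1',250,215,390,290,5.7)
big('top0','t2',120,205,220,300,6)
print(px2w('top0',[[278,247],[317,241],[351,239],[337,268],[419,251]],0.012).round(3))
print(px2w('top0',[[139,242],[207,238],[208,282],[139,287]],0.012).round(3))
print(px2w('top0',[[317,190],[246,190],[203,190]],0.0).round(3))
E
```

```text
[[ 0.461 -0.158  0.012]
 [ 0.469 -0.29   0.012]
 [ 0.464 -0.406  0.012]
 [ 0.371 -0.343  0.012]
 [ 0.4   -0.625  0.012]]
[[0.525 0.303 0.012]
 [0.516 0.077 0.012]
 [0.367 0.079 0.012]
 [0.374 0.3   0.012]]
[[ 0.66  -0.319  0.   ]
 [ 0.685 -0.067  0.   ]
 [ 0.701  0.085  0.   ]]
```

View pics/t1.png

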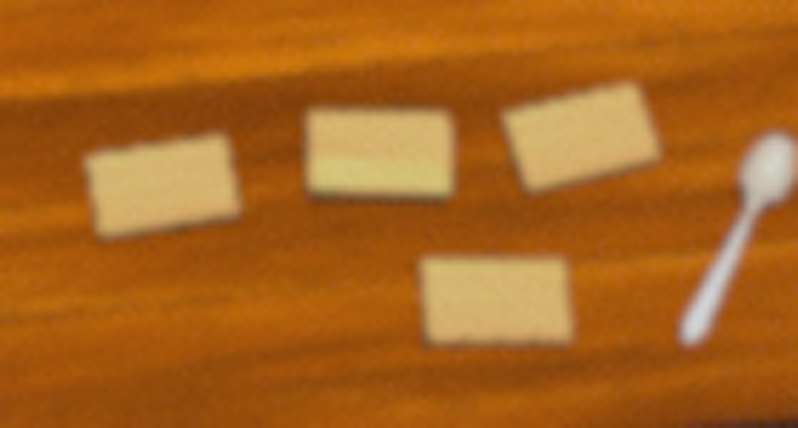

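View pics/t2.png

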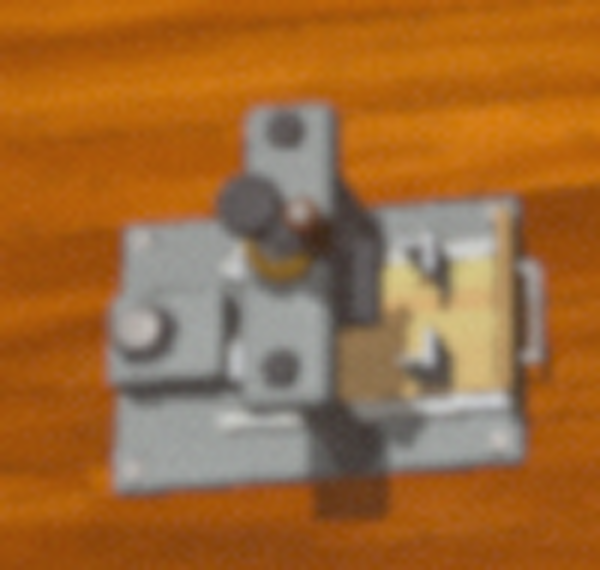

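```bash
python3 -m inch '{"fingers":[0,0,0,0,0,0,0,0,0,0],"delta_pos":[[0,0,60],[20,40,110],[50,80,140],[80,130,150],[110,180,150],[130,220,150],[150,260,150],[150,290,150],[150,290,150],[150,290,150]],"turn":[0,1,2.5,4,5.5,7,8.5,10,10.7,10.7]}'
python3 - <<'E'
from h import *
snap('wrist','w1'); print(robot.observe()['joint_positions'].round(2), robot.observe()['ft_force'].round(2))
E
```

```text
time: 1.4
ee_pos: [0.4427, -0.3179, 0.3658]
tcp_rot: [[0.002, 1.0, -0.0], [1.0, -0.002, -0.0], [-0.0, -0.0, -1.0]]
ft_force: [-0.5, 0.7, -0.2]
grip_width: 0.0855
[ 0.85  0.18 -0.36  1.61  0.07  1.37  0.48] [ 0.26 -0.52 -0.28]
```

View pics/w1.png

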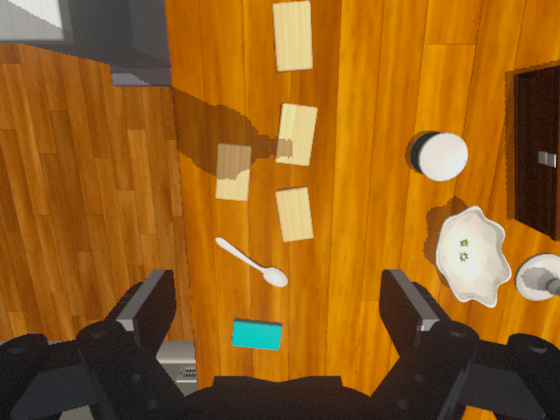

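```bash
python3 -m inch '{"fingers":[0,0,0,0,0,0,0,0,0,0],"delta_pos":[[0,55,0],[0,115,20],[0,175,30],[-10,235,40],[-20,295,40],[-20,355,40],[-20,415,40],[-20,475,40],[-20,535,40],[-20,570,40]],"turn":[0,0,0,0,0,0,0,0,0,0]}'
python3 - <<'E'
from h import *
snap('wrist','w2'); print(robot.observe()['joint_positions'].round(2), robot.observe()['ft_force'].round(2), robot.observe()['ee_pos'])
E
```

```text
time: 2.7
ee_pos: [0.4224, 0.2544, 0.4061]
tcp_rot: [[0.0, 1.0, -0.0], [1.0, -0.0, 0.001], [0.001, -0.0, -1.0]]
ft_force: [-0.5, -0.5, 0.3]
grip_width: 0.0854
[ 0.23  0.14 -0.95  1.62  0.11  1.44 -0.73] [0.3  2.8  0.96] [0.42137683 0.25827781 0.40592592]
```

View pics/w2.png

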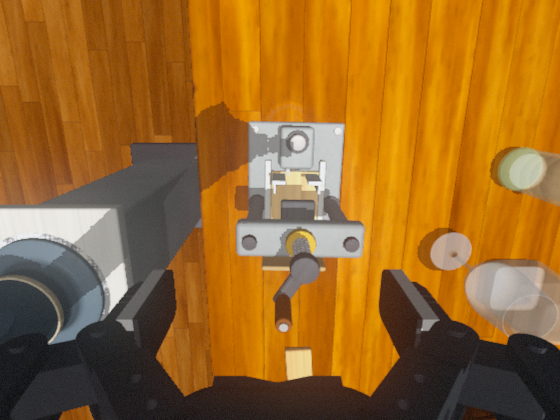

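```bash
python3 - <<'E'
from h import *
snap('wrist','w2b')
big('w2b','c1',220,105,380,225,5); big('w2b','c2',220,205,380,350,5)
big('top0','x',0,0,10,10,1)
print(px2w('top0',[[143.5,260]],0.066))
E
```

```text
[[0.44586694 0.27157176 0.066     ]]
```

View pics/c1.png

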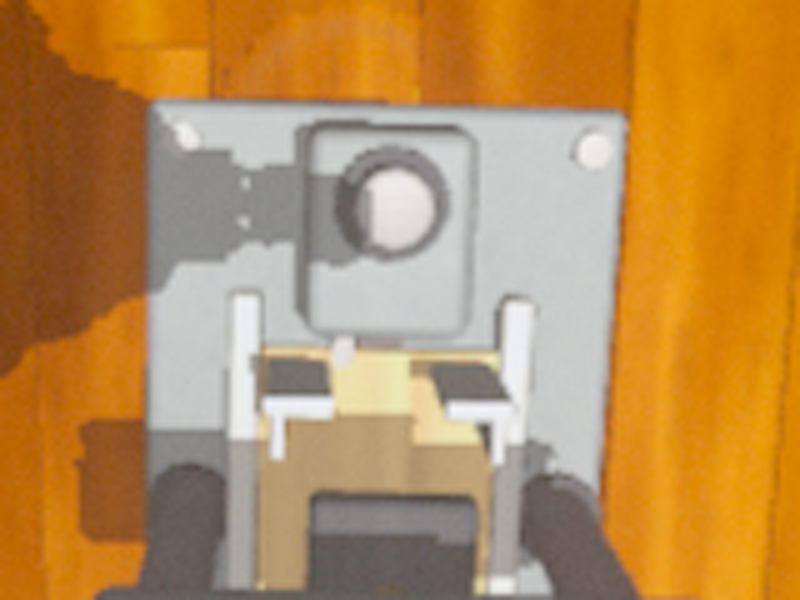

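View pics/c2.png

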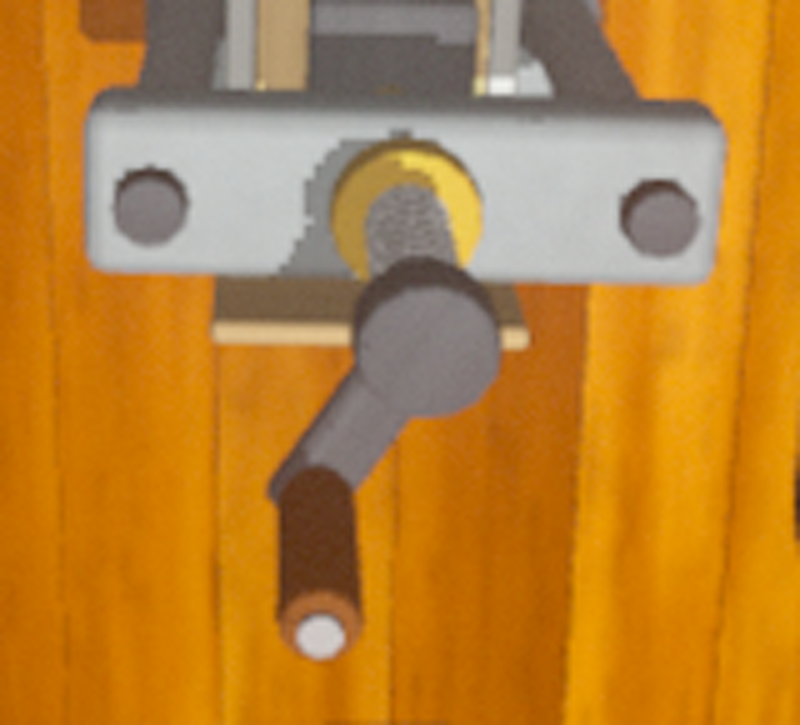

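```bash
cat > fit.py <<'E'
from h import *
from scipy.optimize import least_squares
def fit(obs):  # list of (fn, (px), local)
    def P(v,l): 
        c,s=np.cos(v[2]),np.sin(v[2]); return [v[0]+c*l[0]-s*l[1], v[1]+s*l[0]+c*l[1], l[2]]
    def r(v): return np.concatenate([w2px(fn,[P(v,l)])[0]-np.array(p) for fn,p,l in obs])
    s=least_squares(r,[.445,.19,np.radians(88)],loss='soft_l1'); print(s.x,np.degrees(s.x[2])); print(s.fun.reshape(-1,2).round(1)); return s.x,P
E
python3 - <<'E'
from fit import *
# press yaw ~88deg: press +y = world -x
w='w2b'
obs=[(w,(250.4,125.4),(.11,.075,.012)),(w,(345.4,127.6),(.11,-.075,.012)),
(w,(250.2,246.2),(0,.06,.180)),(w,(351.8,248.6),(0,-.06,.180)),
(w,(239,226),(.022,.077,.179)),(w,(363,228.6),(.022,-.077,.179)),(w,(238.4,258.6),(-.022,.077,.179)),(w,(362.4,261),(-.022,-.077,.179))]
v,P=fit(obs)
print('button',px2w(w,[[299,146.6]],.066))
for lx in (.09,.094,.098,.102): print(lx,P(v,[lx,0,.066]),w2px(w,P(v,[lx,0,.066])))
for z in (.24,.25,.26,.27,.28): print(z,px2w(w,[[305.4,274],[284,332.2]],z).round(4)[:,:2].tolist())
print('axis',v[:2])
t='top0'
obs2=[(t,p,l) for p,l in [((140.5,242.5),(.11,-.075,.012)),((206.5,238),(-.11,-.075,.012)),((139,287),(.11,.075,.012)),((207,282),(-.11,.075,.012))]]
fit(obs2)
E
```

```text
[0.44996897 0.17400229 1.5475136 ] 88.66599817115899
[[-1.  10.9]
 [ 0.2 11.4]
 [ 0.5 -3.1]
 [-0.1 -2.9]
 [-2.6 -1.1]
 [ 4.7 -0.2]
 [-1.8  0.8]
 [ 1.6  1.7]]
button [[0.45176868 0.27625466 0.066     ]]
0.09 [np.float64(0.4520642215436596), np.float64(0.26397789371872515), 0.066] [[299.01634057 155.28884986]]
0.094 [np.float64(0.4521573440263038), np.float64(0.26797680959721354), 0.066] [[299.14408311 152.47265982]]
0.098 [np.float64(0.452250466508948), np.float64(0.27197572547570187), 0.066] [[299.27241325 149.64351588]]
0.102 [np.float64(0.4523435889915922), np.float64(0.2759746413541902), 0.066] [[299.40133504 146.80132845]]
0.24 [[0.4505, 0.1659], [0.4291, 0.0961]]
0.25 [[0.4495, 0.171], [0.4289, 0.1034]]
0.26 [[0.4486, 0.1762], [0.4286, 0.1106]]
0.27 [[0.4477, 0.1813], [0.4284, 0.1179]]
0.28 [[0.4468, 0.1864], [0.4281, 0.1251]]
axis [0.44996897 0.17400229]
[0.44530709 0.18979646 1.5447716 ] 88.50889316405875
[[ 0.1 -0.1]
 [ 0.1 -0.3]
 [-0.5  0.2]
 [ 0.3  0.1]]
```

```bash
python3 - <<'E'
from fit import *
w='w2b';t='top0'
for off in (.015,.018,.020,.022):
  print('OFF',off)
  obs=[(w,(250.4,125.4),(.11+off,.075,.012)),(w,(345.4,127.6),(.11+off,-.075,.012)),
  (w,(250.2,246.2),(0,.06,.181)),(w,(351.8,248.6),(0,-.06,.181)),
  (w,(238.7,242.3),(0,.077,.179)),(w,(362.7,244.8),(0,-.077,.179)),
  ]+[(t,p,l) for p,l in [((140.5,242.5),(.11+off,-.075,.012)),((206.5,238),(-.11+off,-.075,.012)),((139,287),(.11+off,.075,.012)),((207,282),(-.11+off,.075,.012))]]
  v,P=fit(obs)
E
```

```text
OFF 0.015
[0.44920414 0.17434344 1.54964401] 88.78806172583977
[[-1.6  0.9]
 [ 0.3  1.3]
 [-0.2 -2.9]
 [-0.5 -2.9]
 [-2.9 -0. ]
 [ 2.5  0.6]
 [ 0.2 -1.1]
 [ 0.1 -1.6]
 [-0.3 -0.9]
 [ 0.5 -1.4]]
OFF 0.018
[0.44916376 0.17262898 1.5486073 ] 88.72866266859654
[[-1.5  0. ]
 [ 0.5  0.5]
 [-0.2 -1.6]
 [-0.6 -1.5]
 [-2.9  1.3]
 [ 2.4  2. ]
 [-0.2 -1.1]
 [-0.3 -1.5]
 [-0.7 -1. ]
 [ 0.1 -1.4]]
OFF 0.02
[0.44916083 0.17129552 1.54865513] 88.73140287791058
[[-1.5 -0.4]
 [ 0.5  0. ]
 [-0.2 -0.6]
 [-0.7 -0.5]
 [-2.9  2.3]
 [ 2.3  3. ]
 [-0.4 -1.1]
 [-0.5 -1.5]
 [-0.9 -0.9]
 [-0.2 -1.4]]
OFF 0.022
[0.44912443 0.17047157 1.54786185] 88.68595147287317
[[-1.4 -1.2]
 [ 0.6 -0.7]
 [-0.2  0. ]
 [-0.8  0.2]
 [-2.9  2.9]
 [ 2.2  3.7]
 [-0.7 -1.1]
 [-0.8 -1.5]
 [-1.3 -0.9]
 [-0.5 -1.3]]
```

```bash
python3 -m inch '{"fingers":[255,255,255,255,255,255,255,255],"delta_pos":[[31,18,-30],[31,18,-80],[31,18,-135],[31,18,-190],[31,18,-240],[31,18,-280],[31,18,-298],[31,18,-298]],"turn":[0,0,0,0,0,0,0,0]}' 40
python3 - <<'E'
from h import *
snap('wrist','w3'); print(robot.observe()['ft_force'].round(2), robot.observe()['ee_pos'])
E
```

```text
time: 3.8
ee_pos: [0.4541, 0.2689, 0.1074]
tcp_rot: [[0.003, 1.0, -0.001], [1.0, -0.003, -0.001], [-0.001, -0.001, -1.0]]
ft_force: [0.1, 0.0, -0.5]
grip_width: -0.0003
[0.24 0.95 1.16] [0.45473156 0.2698323  0.10864467]
```

View pics/w3.png

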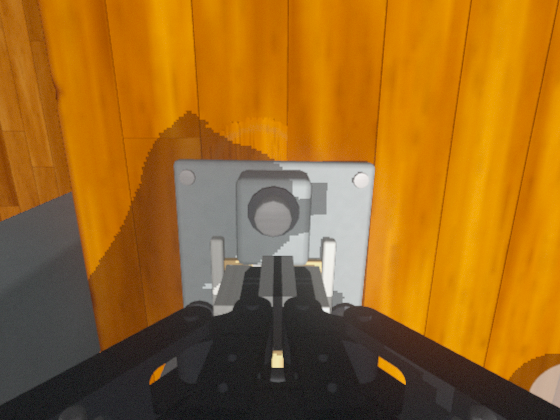

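```bash
python3 - <<'E'
from h import *
print(json.load(open('pics/w2b.json'))['ee'],json.load(open('pics/w3.json'))['ee'])
print(px2w('w3',[[274,217]],.066), w2px('w3',[.4536,.270,.0916]))
print(px2w('w3',[[177,161],[374,163]],.012))
snap('wrist','w3b');print(json.load(open('pics/w3b.json'))['ee'])
E
```

```text
[0.42137683293161304, 0.2582778104344199, 0.4059259195029414] [0.45411662487187354, 0.26894488304894737, 0.10740606635935673]
[[0.45195838 0.27785621 0.066     ]] [[276.68437946 245.67629303]]
[[0.38078694 0.3033618  0.012     ]
 [0.52467806 0.30141245 0.012     ]]
[0.45473156405966036, 0.269832296339535, 0.10864466830956421]
```

```bash
python3 -m inch '{"fingers":[255,255,255,255,255],"delta_pos":[[-2,8,0],[-2,8,-15],[-2,8,-28],[-2,8,-35],[-2,8,-35]],"turn":[0,0,0,0,0]}'
python3 - <<'E'
from h import *
snap('wrist','w4'); snap('top','top4'); print(robot.observe()['ft_force'].round(2), robot.observe()['ee_pos'])
E
```

```text
time: 4.53
ee_pos: [0.4514, 0.2775, 0.072]
tcp_rot: [[0.001, 1.0, -0.002], [1.0, -0.001, -0.001], [-0.001, -0.002, -1.0]]
ft_force: [-0.3, 0.6, -0.0]
grip_width: -0.0001
[ 0.53  0.82 -0.31] [0.45194304 0.27801196 0.0729108 ]
```

View pics/top4.png

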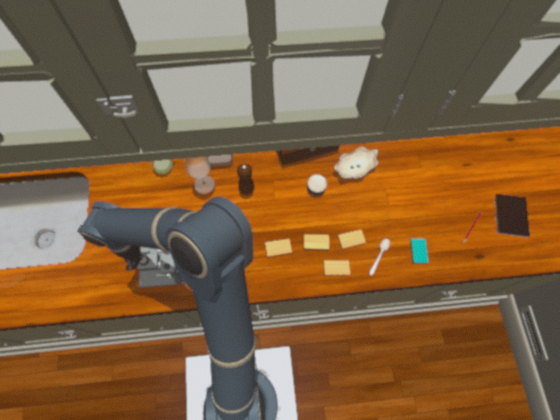

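View pics/w4.png

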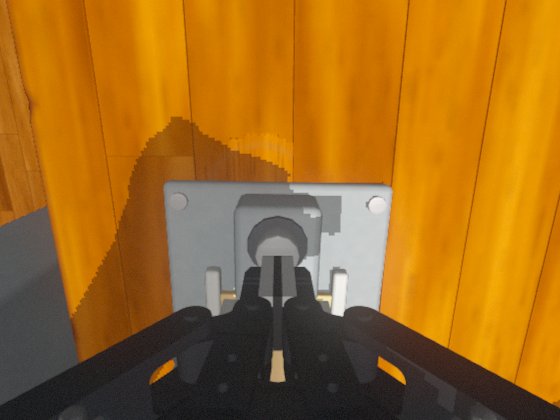

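```bash
python3 - <<'E'
from h import *
d=json.load(open('pics/w4.json'));e=np.array(d['ee'])
print(e,w2px('w4',[e+[0,0,-.017],e+[0,0,-.010],e+[0,.01,-.017],e]))
print(px2w('w4',[[277,245],[277,258]],.066),px2w('w4',[[277,245]],.055))
print(px2w('w4',[[165,183],[392,185]],.012))
big('w4','c4',200,170,360,300,5)
E
```

```text
[0.45144604 0.27746329 0.07201874] [[277.65510311 246.61860761]
 [277.65864719 251.87594521]
 [277.62680827 229.30837256]
 [277.66418622 260.09263079]]
[[0.45111856 0.28302008 0.066     ]
 [0.45110371 0.2758076  0.066     ]] [[0.45109219 0.27840419 0.055     ]]
[[0.37939432 0.30327164 0.012     ]
 [0.52474317 0.3017167  0.012     ]]
```

View pics/c4.png

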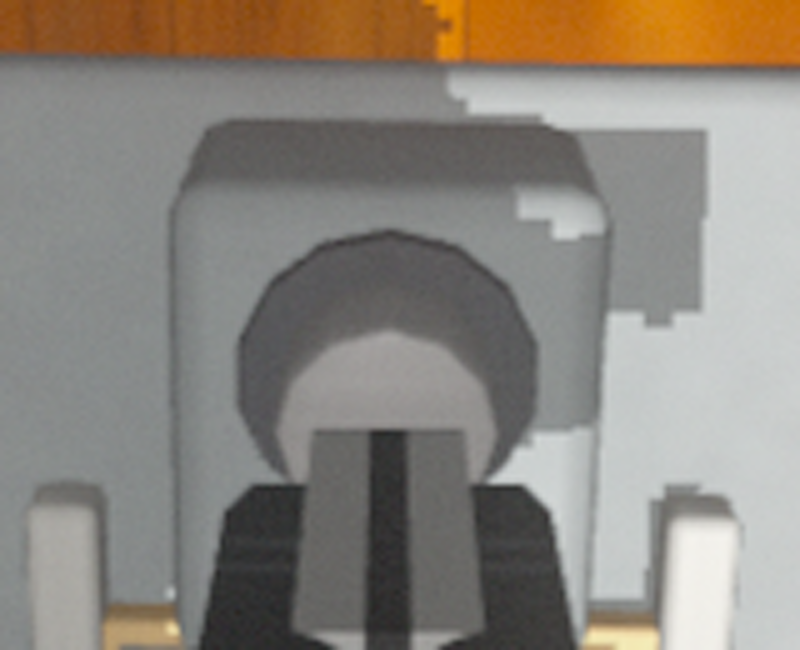

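```bash
python3 - <<'E'
from h import *
for z in (.066,.055):
  for y in (.270,.274,.278):
    th=np.linspace(0,2*np.pi,60); q=w2px('w4',np.c_[.451+.012*np.cos(th),y+.012*np.sin(th),np.full(60,z)])
    print(z,y,q.min(0).round(1),q.max(0).round(1))
d=json.load(open('pics/w4.json'));e=np.array(d['ee'])
for dz in (0,-.017): print(w2px('w4',[e+[.0,.011,dz],e+[.0,-.011,dz]]))
big('w3','c3',200,160,360,290,5)
E
```

```text
0.066 0.27 [253.7 246.9] [299.9 288.8]
0.066 0.274 [253.6 239.5] [300.1 282.1]
0.066 0.278 [253.4 232.1] [300.2 275.2]
0.055 0.27 [255.  238.8] [298.7 278.8]
0.055 0.274 [254.9 231.9] [298.8 272.3]
0.055 0.278 [254.7 224.8] [298.9 265.8]
[[277.63019791 239.44820412]
 [277.6969419  279.98836038]]
[[277.6239302  227.54762633]
 [277.68524105 265.05641224]]
```

View pics/c3.png

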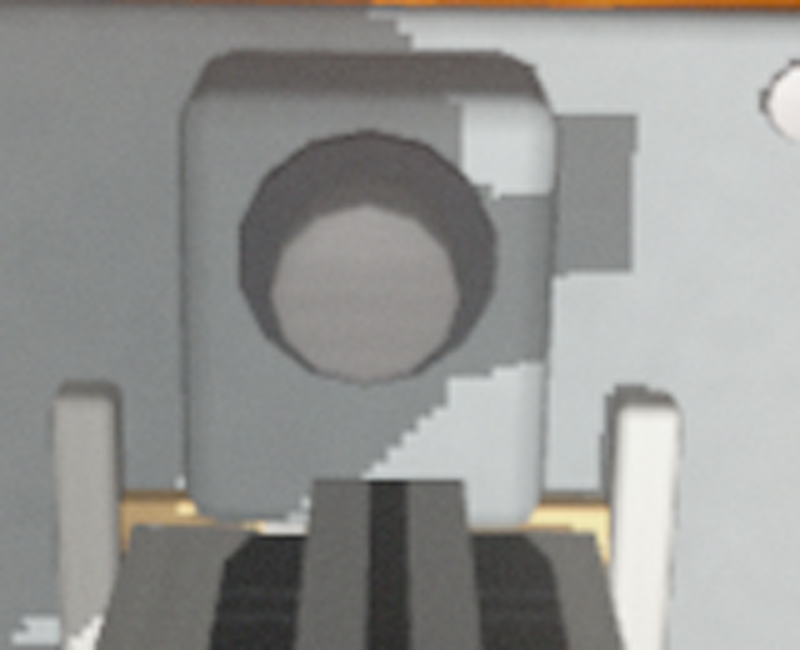

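```bash
python3 -m inch '{"fingers":[255,255],"delta_pos":[[0,0,-6],[0,0,-6]],"turn":[0,0]}'
python3 - <<'E'
from h import *
snap('wrist','w5'); snap('scene','sc5'); print(robot.observe()['ft_force'].round(2), robot.observe()['ee_pos'])
big('w5','c5',200,170,360,300,5);big('sc5','s5',180,130,290,250,5)
E
```

```text
time: 4.88
ee_pos: [0.4518, 0.2776, 0.0666]
tcp_rot: [[0.002, 1.0, -0.0], [1.0, -0.002, -0.0], [-0.0, -0.0, -1.0]]
ft_force: [-0.1, 1.0, 0.1]
grip_width: 0.0
[ 0.33  0.23 -0.17] [0.45191713 0.27785348 0.06693337]
```

View pics/c5.png

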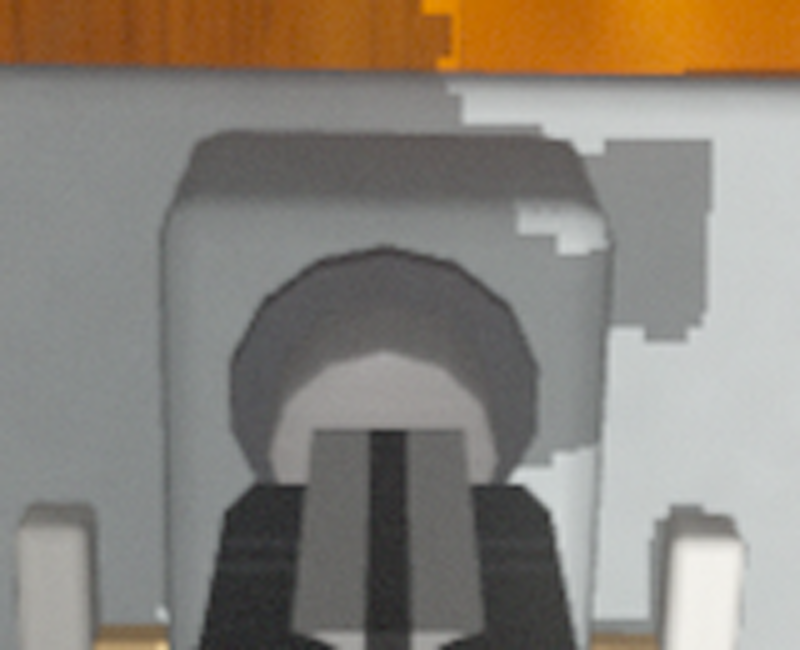

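View pics/s5.png

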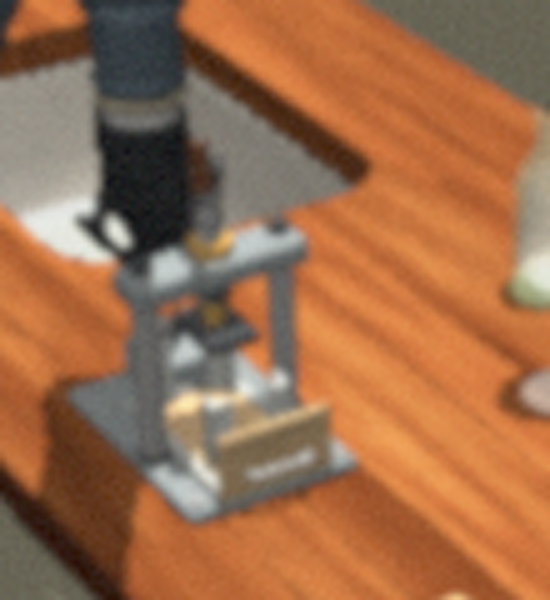

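```bash
python3 -m inch '{"fingers":[255,255],"delta_pos":[[0,0,-5],[0,0,-8]],"turn":[0,0]}'
python3 -m inch '{"fingers":[255,255],"delta_pos":[[0,0,-3],[0,0,-3]],"turn":[0,0]}'
python3 - <<'E'
from h import *
snap('wrist','w6');  print(robot.observe()['ft_force'].round(2), robot.observe()['ee_pos'])
big('w6','c6',200,170,360,300,5)
E
```

```text
time: 5.22
ee_pos: [0.4518, 0.2777, 0.0586]
tcp_rot: [[0.002, 1.0, -0.0], [1.0, -0.002, -0.0], [-0.0, -0.0, -1.0]]
ft_force: [0.3, 0.0, -0.3]
grip_width: -0.0001
time: 5.48
ee_pos: [0.4517, 0.2778, 0.0556]
tcp_rot: [[0.001, 1.0, -0.0], [1.0, -0.001, -0.0], [-0.0, -0.0, -1.0]]
ft_force: [-0.1, -0.1, 0.5]
grip_width: 0.0002
[ 0.25  0.36 -0.14] [0.45183612 0.27784899 0.05580519]
```

View pics/c6.png

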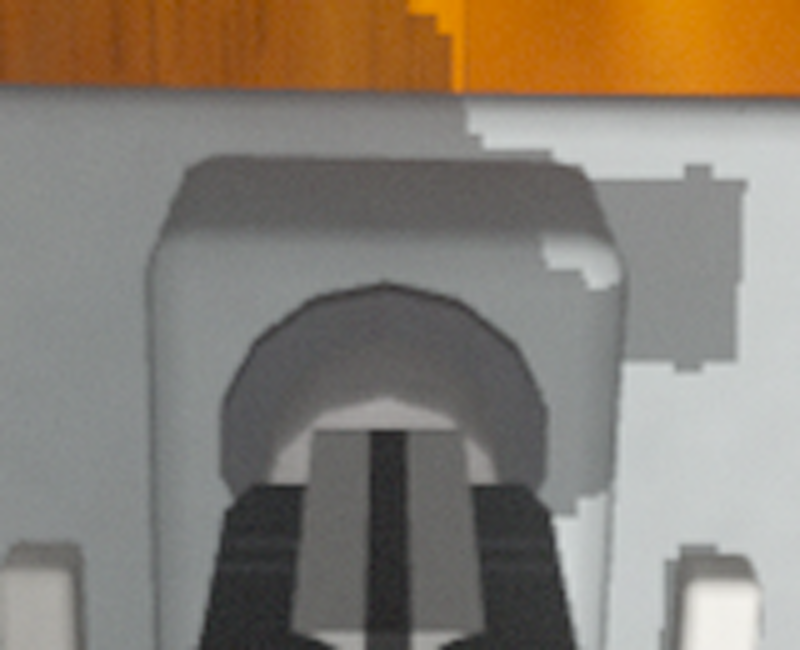

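```bash
python3 - <<'E'
from h import *
th=np.linspace(0,2*np.pi,60)
for fn,obs in (('w3',(254.4,291.8,201)),('w4',(255,299.4,236)),('w5',(254,299.5,240.4)),('w6',(254,299.5,249.6))):
  print(fn,obs)
  for z in (.066,.06,.055,.05):
    q=w2px(fn,np.c_[.451+.012*np.cos(th),.2755+.012*np.sin(th),np.full(60,z)])
    print(z,q.min(0).round(1),q.max(0).round(1))
E
```

```text
w3 (254.4, 291.8, 201)
0.066 [252.6 201.6] [292.3 239.2]
0.06 [253.3 199. ] [291.9 235.6]
0.055 [253.8 196.8] [291.6 232.8]
0.05 [254.3 194.8] [291.3 230.1]
w4 (255, 299.4, 236)
0.066 [253.5 236.8] [300.1 279.5]
0.06 [254.2 232.6] [299.4 274.1]
0.055 [254.8 229.2] [298.9 269.9]
0.05 [255.4 226.1] [298.3 265.9]
w5 (254, 299.5, 240.4)
0.066 [252.2 241.1] [300.2 284.9]
0.06 [253.  236.6] [299.4 279.2]
0.055 [253.6 233.1] [298.9 274.7]
0.05 [254.2 229.8] [298.3 270.5]
w6 (254, 299.5, 249.6)
0.066 [250.6 250.5] [301.7 296.6]
0.06 [251.5 245.4] [300.9 290.2]
0.055 [252.2 241.4] [300.2 285.2]
0.05 [252.9 237.6] [299.6 280.4]
```

```bash
python3 -m inch '{"fingers":[255,255],"delta_pos":[[0,0,-4],[0,0,-4]],"turn":[0,0]}' | grep -E "ee_|ft"
python3 -m inch '{"fingers":[255,255],"delta_pos":[[0,0,-4],[0,0,-4]],"turn":[0,0]}'| grep -E "ee_|ft"
python3 - <<'E'
from h import *
snap('wrist','w7');  print(robot.observe()['ft_force'].round(2), robot.observe()['ee_pos'])
big('w7','c7',200,170,360,300,5)
E
```

```text
ee_pos: [0.4518, 0.2777, 0.0516]
ft_force: [-0.3, 0.2, -0.0]
ee_pos: [0.4521, 0.278, 0.0479]
ft_force: [0.1, 0.9, 0.7]
[0.88 0.09 0.75] [0.45205177 0.27797612 0.04791282]
```

View pics/c7.png

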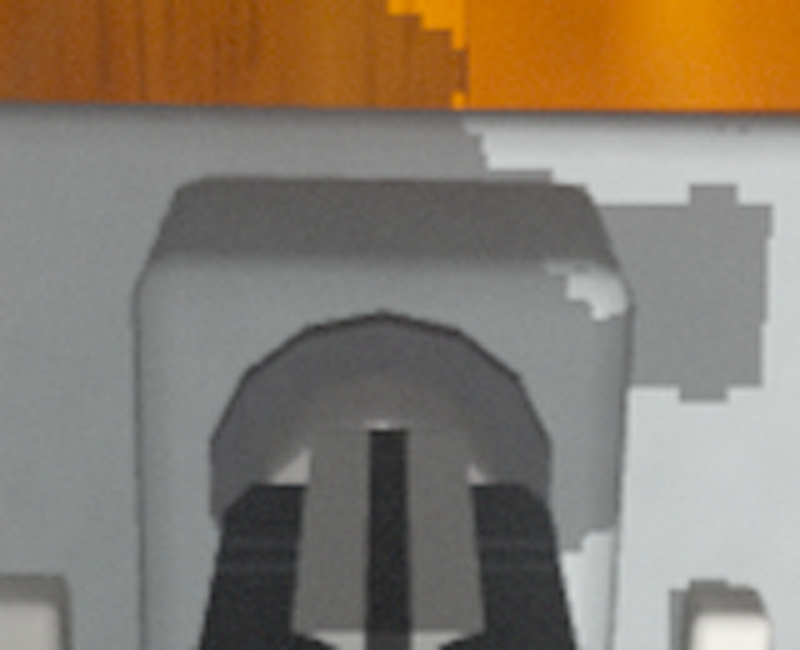

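```bash
python3 - <<'E'
from h import *
for z in (.048,.055,.06,.066,.07,.075,.08): print(z,px2w('w7',[[277,256.3],[262,256.3],[294,256.3],[260,297]],z)[:, :2].round(4).tolist())
E
```

```text
0.048 [[0.4518, 0.2801], [0.4443, 0.2801], [0.4602, 0.2801], [0.443, 0.2574]]
0.055 [[0.4518, 0.2833], [0.4447, 0.2833], [0.4598, 0.2833], [0.4434, 0.2616]]
0.06 [[0.4518, 0.2856], [0.4449, 0.2856], [0.4595, 0.2856], [0.4437, 0.2646]]
0.066 [[0.4518, 0.2883], [0.4452, 0.2883], [0.4592, 0.2883], [0.444, 0.2682]]
0.07 [[0.4518, 0.2901], [0.4454, 0.2901], [0.459, 0.2901], [0.4442, 0.2706]]
0.075 [[0.4518, 0.2924], [0.4456, 0.2924], [0.4587, 0.2924], [0.4445, 0.2736]]
0.08 [[0.4518, 0.2947], [0.4459, 0.2947], [0.4585, 0.2947], [0.4448, 0.2766]]
```

```bash
for i in 1 2; do python3 -m inch '{"fingers":[255,255],"delta_pos":[[0,0,-3],[0,0,-3]],"turn":[0,0]}' | grep -E "ee_|ft"; done
python3 - <<'E'
from h import *
snap('wrist','w8');  print(robot.observe()['ft_force'].round(2), robot.observe()['ee_pos'])
big('w8','c8',200,170,360,300,5)
E
```

```text
ee_pos: [0.4521, 0.278, 0.045]
ft_force: [-0.4, -0.2, 2.1]
ee_pos: [0.4517, 0.2776, 0.0415]
ft_force: [-0.7, 0.3, -0.0]
[-0.86 -1.04 -0.86] [0.45169137 0.27756524 0.04152071]
```

View pics/c8.png

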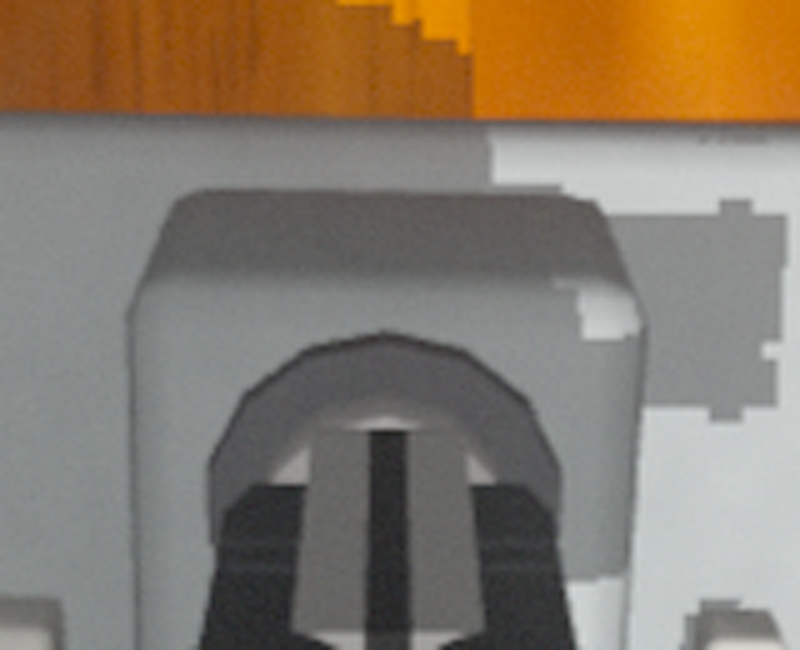

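```bash
for i in 1 2; do python3 -m inch '{"fingers":[255,255],"delta_pos":[[0,0,-3],[0,0,-3]],"turn":[0,0]}' | grep -E "ee_|ft"; done
python3 - <<'E'
from h import *
snap('wrist','w9'); snap('scene','sc9'); print(robot.observe()['ft_force'].round(2), robot.observe()['ee_pos'])
big('w9','c9',200,170,360,300,5);big('sc9','s9',180,130,290,250,5)
E
```

```text
ee_pos: [0.4519, 0.2777, 0.039]
ft_force: [-1.9, -1.5, 4.4]
ee_pos: [0.452, 0.278, 0.038]
ft_force: [-4.9, -5.2, 21.0]
[-4.87 -4.03 20.41] [0.45204842 0.27792754 0.03803014]
```

View pics/c9.png

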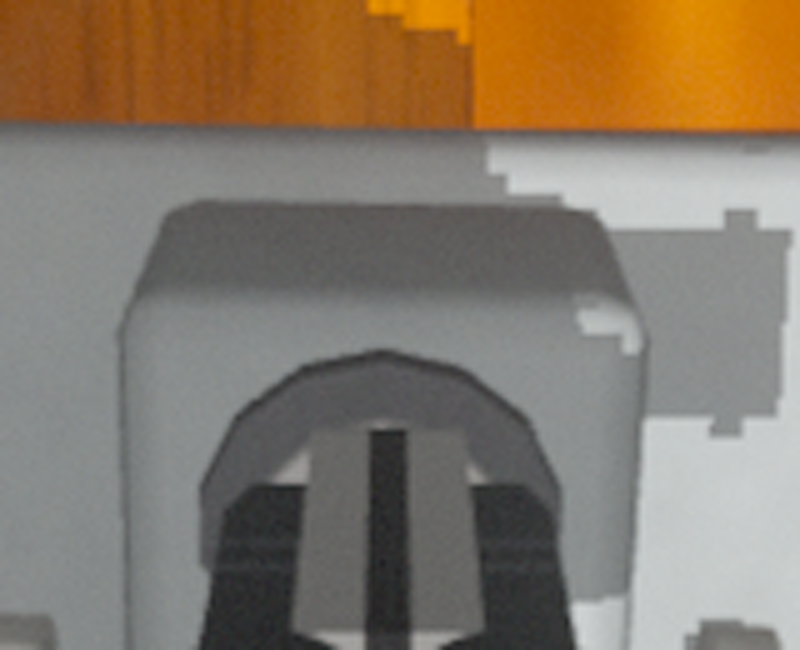

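View pics/s9.png

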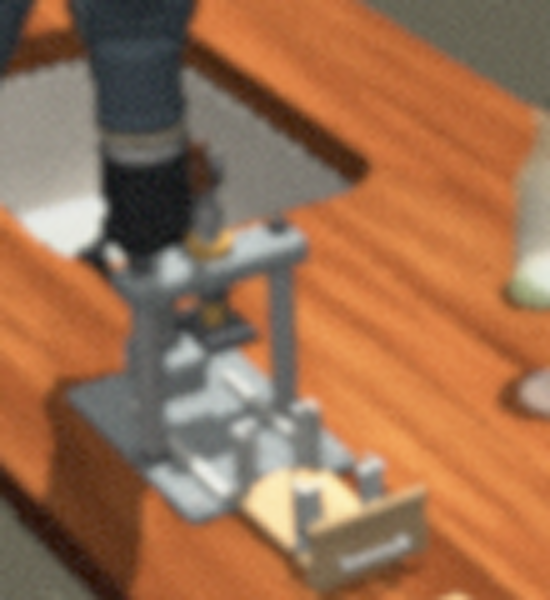

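```bash
python3 -m inch '{"fingers":[255,255,255,255,255,200,150,100,90,90],"delta_pos":[[0,0,20],[0,0,80],[0,0,140],[0,0,200],[0,0,260],[0,0,320],[0,0,350],[0,-50,360],[0,-110,360],[0,-170,360]],"turn":[0,0,0,0,0,0,0,0,0,0]}' | grep -E "ee_|ft|wid"
python3 -m inch '{"fingers":[90,90,90,90,90,90],"delta_pos":[[0,-60,0],[0,-120,0],[0,-170,0],[0,-200,0],[0,-210,-20],[0,-210,-20]],"turn":[0,0,0,0,0,0]}' | grep -E "ee_|ft|wid"
python3 - <<'E'
from h import *
snap('wrist','w10'); snap('top','top10');  print(robot.observe()['ft_force'].round(2), robot.observe()['ee_pos'])
E
```

```text
ee_pos: [0.4516, 0.1063, 0.396]
ft_force: [1.3, -0.8, -0.6]
grip_width: 0.0553
ee_pos: [0.4509, -0.1028, 0.3746]
ft_force: [0.1, -0.1, -0.8]
grip_width: 0.055
[ 0.46  0.96 -0.47] [ 0.45204822 -0.10130993  0.37631503]
```

View pics/w10.png

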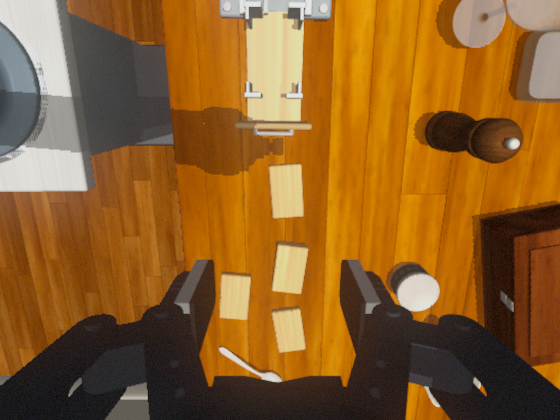

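```bash
cat >> h.py <<'E'
def pieces(fn,y0=135,excl=True,zz=.012):
    im=cv2.imread(f'pics/{fn}.png'); hsv=cv2.cvtColor(im,cv2.COLOR_BGR2HSV)
    m=((hsv[...,0]>12)&(hsv[...,0]<30)&(hsv[...,1]>60)&(hsv[...,1]<150)&(hsv[...,2]>130)).astype(np.uint8)
    m=cv2.morphologyEx(m,cv2.MORPH_OPEN,np.ones((3,3)))
    cs,_=cv2.findContours(m,cv2.RETR_EXTERNAL,cv2.CHAIN_APPROX_NONE)
    out=[]
    for c in cs:
        if cv2.contourArea(c)<400: continue
        (cx,cy),(w,h),a=cv2.minAreaRect(c)
        b=cv2.boxPoints(((cx,cy),(w,h),a))
        W=px2w(fn,b,zz)[:,:2]
        e1=W[1]-W[0];e2=W[2]-W[1]
        if np.linalg.norm(e1)<np.linalg.norm(e2): e1,e2=e2,e1
        ang=np.degrees(np.arctan2(e1[1],e1[0]))%180
        print((round(cx),round(cy)),'world',W.mean(0).round(4),'L,W',np.linalg.norm(e1).round(4),np.linalg.norm(e2).round(4),'long-axis deg',ang.round(1))
E
python3 - <<'E'
from h import *
pieces('w10'); big('w10','c10',215,155,330,360,3.4);  print(json.load(open('pics/w10.json'))['ee'])
big('top10','t10',180,205,370,295,4.2)
E
```

```text
(289, 330) world [ 0.4685 -0.4065] L,W 0.0859 0.0489 long-axis deg 98.3
(234, 296) world [ 0.3766 -0.3401] L,W 0.0856 0.0487 long-axis deg 83.7
(289, 268) world [ 0.4688 -0.288 ] L,W 0.0891 0.0502 long-axis deg 81.5
(286, 191) world [ 0.4633 -0.1569] L,W 0.0837 0.049 long-axis deg 94.3
(274, 66) world [0.4465 0.0184] L,W 0.1412 0.076 long-axis deg 88.3
[0.4508775752714367, -0.10280217843864342, 0.37459801698406503]
```

View pics/c10.png

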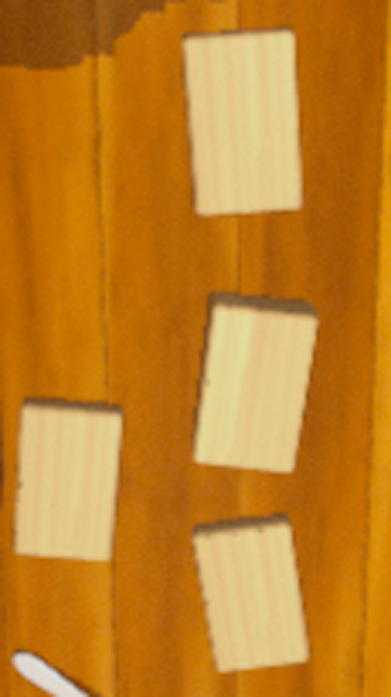

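View pics/t10.png

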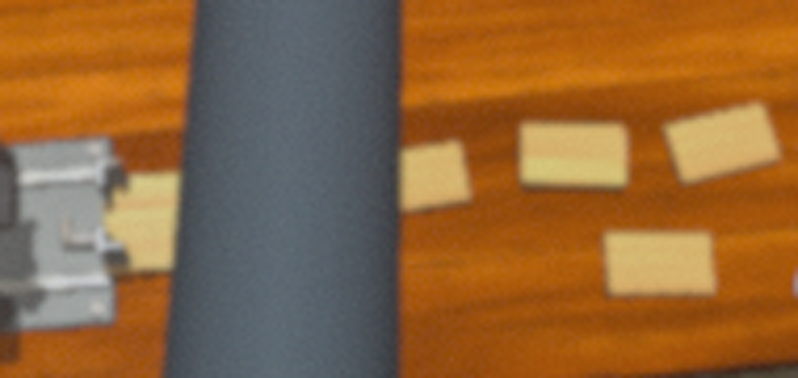

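```bash
python3 -m inch '{"fingers":[60,60,60,60,60,60,60,60],"delta_pos":[[12,-30,-50],[12,-55,-110],[12,-55,-170],[12,-55,-230],[12,-55,-280],[12,-55,-310],[12,-55,-315],[12,-55,-315]],"turn":[0.3,0.7,0.7,0.7,0.7,0.7,0.7,0.7]}' | grep -E "ee_|ft|wid"
python3 - <<'E'
from h import *
snap('wrist','w11');   print(robot.observe()['ft_force'].round(2), robot.observe()['ee_pos']); pieces('w11')
E
```

```text
ee_pos: [0.4653, -0.1568, 0.0621]
ft_force: [0.2, 0.4, -0.8]
grip_width: 0.0657
[ 0.81 -0.21  0.15] [ 0.4655125  -0.15708522  0.06250175]
(126, 404) world [ 0.3625 -0.3069] L,W 0.0276 0.0155 long-axis deg 87.5
(278, 359) world [ 0.4732 -0.2581] L,W 0.0509 0.0392 long-axis deg 172.6
(275, 222) world [ 0.4638 -0.1564] L,W 0.0831 0.0479 long-axis deg 95.9
(243, 16) world [ 0.439  -0.0393] L,W 0.1341 0.0226 long-axis deg 179.5
```

View pics/w11.png

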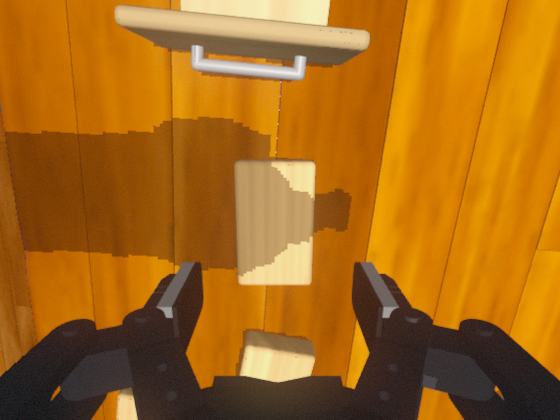

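```bash
python3 -m inch '{"fingers":[60,60,60],"delta_pos":[[-1.5,0,-40],[-1.5,0,-60],[-1.5,0,-70]],"turn":[0,0,0]}' | grep -E "ee_|ft|wid"
python3 -m inch '{"fingers":[60,60],"delta_pos":[[0,0,-6],[0,0,-8]],"turn":[0,0]}' | grep -E "ee_|ft|wid"
python3 - <<'E'
from h import *
snap('wrist','w12');snap('scene','sc12');   print(robot.observe()['ft_force'].round(2), robot.observe()['ee_pos']); pieces('w12')
big('sc12','s12',200,180,360,300,5)
E
```

```text
ee_pos: [0.4634, -0.1574, -0.0085]
ft_force: [-0.0, -0.3, -0.2]
grip_width: 0.0649
ee_pos: [0.4631, -0.1573, -0.0165]
ft_force: [0.2, 1.1, 0.1]
grip_width: 0.0654
[-0.12 -0.18 -0.17] [ 0.46290692 -0.15727924 -0.01655991]
(278, 278) world [ 0.4633 -0.1557] L,W 0.0841 0.0477 long-axis deg 97.1
```

View pics/w12.png

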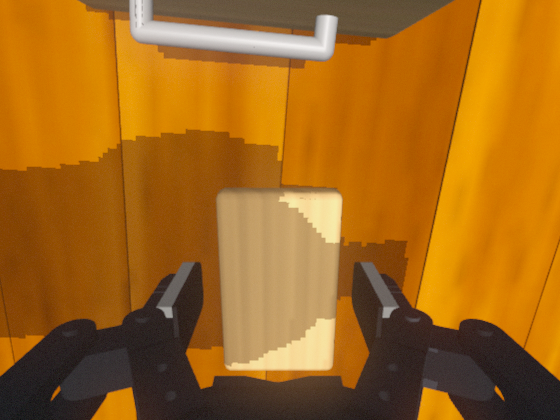

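View pics/s12.png

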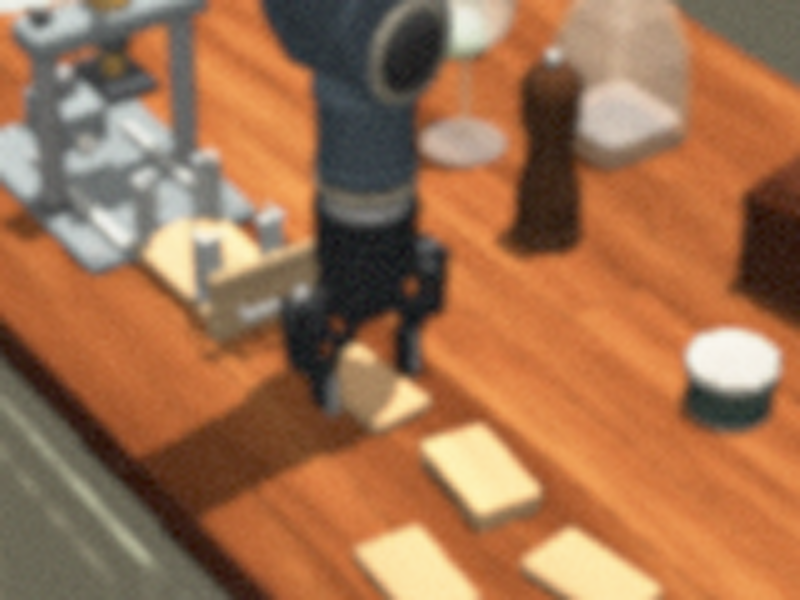

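```bash
python3 -m inch '{"fingers":[100,130,140,140],"delta_pos":[[0,0,0],[0,0,0],[0,0,0],[0,0,0]],"turn":[0,0,0,0]}' 40
python3 - <<'E'
from h import *
snap('wrist','w13');  print(robot.observe()['grip_width'],robot.observe()['ft_force'].round(2), robot.observe()['ee_pos'])
E
```

```text
time: 11.6
ee_pos: [0.463, -0.1573, -0.0163]
tcp_rot: [[-0.072, 0.997, 0.001], [0.997, 0.072, -0.001], [-0.001, 0.001, -1.0]]
ft_force: [-1.1, -0.4, 6.6]
grip_width: 0.0489
0.048664265938995685 [-1.65  0.62  6.11] [ 0.46294062 -0.15730599 -0.01635717]
```

View pics/w13.png

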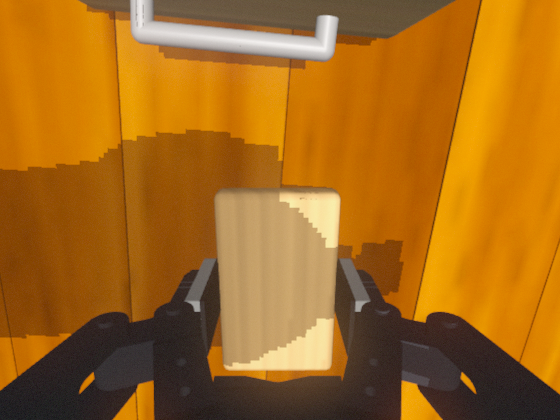

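```bash
python3 -m inch '{"fingers":[140,140,140,140,140,140],"delta_pos":[[0,0,20],[-2,10,70],[-8,50,130],[-12,100,190],[-16,150,220],[-16,150,220]],"turn":[0,0,-0.3,-0.6,-0.9,-0.9]}' | grep -E "ee_|ft|wid"
python3 - <<'E'
from h import *
snap('wrist','w14');  print(robot.observe()['grip_width'],robot.observe()['ft_force'].round(2), robot.observe()['ee_pos'])
big('w10','c10t',210,0,340,140,4.3)
E
```

```text
ee_pos: [0.4471, -0.004, 0.2054]
ft_force: [-0.1, -0.5, -0.8]
grip_width: 0.0488
0.048978461312493914 [-0.48  1.92 -0.75] [ 0.44727856 -0.00328152  0.20569657]
```

View pics/w14.png

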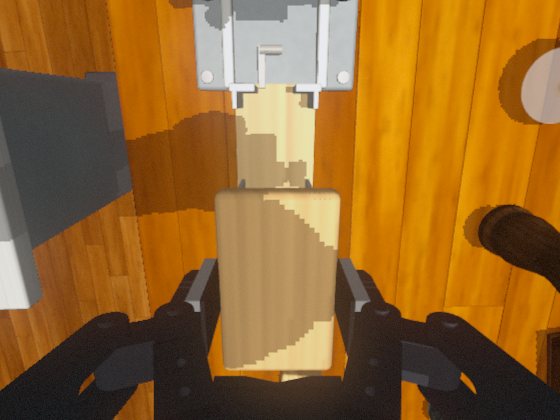

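View pics/c10t.png

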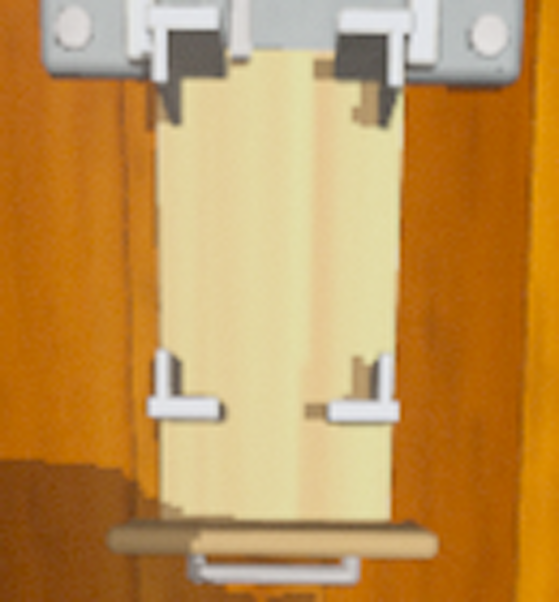

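```bash
python3 - <<'E'
from h import *
def c(p): return [210+p[0]/4.3, p[1]/4.3]
P=[(188,400),(362,403),(186,28),(372,30),(168,375),(380,378),(166,60),(389,62)]
print(px2w('w10',[c(p) for p in P],.078).round(4))
F=[(160,520),(391,520),(160,90),(403,100)]
print('floor edges z.02',px2w('w10',[c(p) for p in F],.020).round(4))
print('front',px2w('w10',[c(p) for p in [(110,545),(437,548)]],.072).round(4))
# w14 : far posts, px
print(px2w('w14',[[237,92],[315,92]],.078))
E
```

```text
[[ 0.4212 -0.0155  0.078 ]
 [ 0.4713 -0.0165  0.078 ]
 [ 0.4228  0.0798  0.078 ]
 [ 0.473   0.0791  0.078 ]
 [ 0.4156 -0.0086  0.078 ]
 [ 0.4764 -0.0097  0.078 ]
 [ 0.4172  0.0721  0.078 ]
 [ 0.4777  0.0714  0.078 ]]
floor edges z.02 [[ 0.4071 -0.0516  0.02  ]
 [ 0.4839 -0.0519  0.02  ]
 [ 0.4108  0.0767  0.02  ]
 [ 0.4856  0.0736  0.02  ]]
front [[ 0.3964 -0.0565  0.072 ]
 [ 0.4945 -0.0577  0.072 ]]
[[0.41781548 0.07940685 0.078     ]
 [0.47842491 0.07830989 0.078     ]]
```

```bash
python3 - <<'E'
from h import *
print(px2w('w14',[[217,192],[339,192],[223,368],[332,368]],.2056+.0163+.012).round(4), json.load(open('pics/w14.json'))['ee'])
E
```

```text
[[ 0.4244  0.0384  0.2339]
 [ 0.4712  0.0374  0.2339]
 [ 0.4215 -0.0433  0.2339]
 [ 0.4707 -0.0444  0.2339]] [0.4470918213688783, -0.004029794999588045, 0.20542015016149867]
```

```bash
python3 -m inch '{"fingers":[140,140,140,140,140],"delta_pos":[[0,20,0],[0,34,-40],[0,34,-90],[0,34,-110],[0,34,-110]],"turn":[0,0,0,0,0]}' | grep -E "ee_|ft|wid"
python3 - <<'E'
from h import *
snap('wrist','w15');  print(robot.observe()['grip_width'],robot.observe()['ft_force'].round(2), robot.observe()['ee_pos'])
E
```

```text
ee_pos: [0.4443, 0.0255, 0.0904]
ft_force: [0.0, 0.0, 0.4]
grip_width: 0.0486
0.04902377918918022 [-0.27  0.55 -0.8 ] [0.44564864 0.02592994 0.09182239]
```

View pics/w15.png

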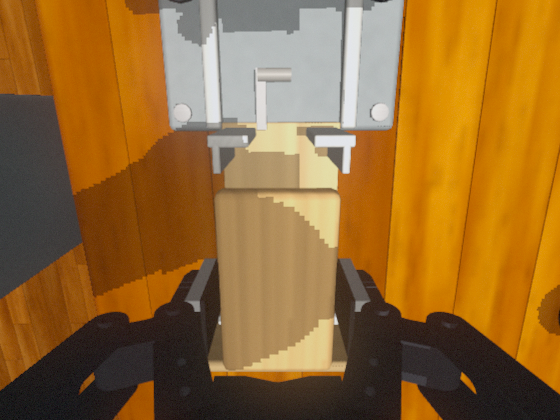

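```bash
python3 -m inch '{"fingers":[140,140],"delta_pos":[[0,0,0],[0,0,0]],"turn":[0,0]}' | grep -E "ee_|ft|wid"
python3 - <<'E'
from h import *
snap('wrist','w15b');  print(json.load(open('pics/w15b.json'))['ee'])
big('w15b','c15',200,100,360,220,5)
E
```

```text
ee_pos: [0.4472, 0.0266, 0.0938]
ft_force: [-0.9, -0.3, 0.2]
grip_width: 0.049
[0.44718854649686074, 0.026608787950459904, 0.09381582248582178]
```

View pics/c15.png

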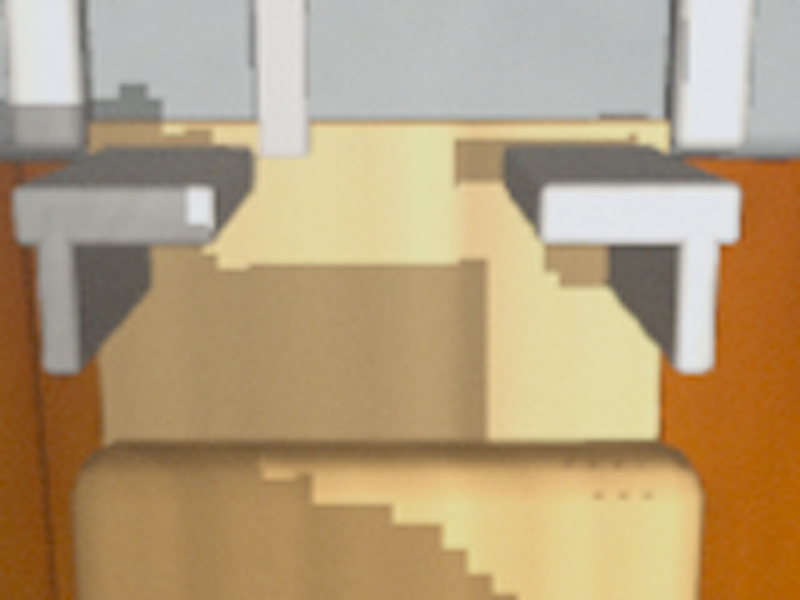

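```bash
python3 - <<'E'
from h import *
print(px2w('w15b',[[215.4,160],[335.6,160],[230,148.6],[320,148.6]],.078).round(4))
print(px2w('w15b',[[215.5,192],[340,192]],.0938+.0283).round(4))
E
```

```text
[[0.4172 0.0747 0.078 ]
 [0.4773 0.0732 0.078 ]
 [0.4248 0.0801 0.078 ]
 [0.4694 0.0791 0.078 ]]
[[0.4242 0.069  0.1221]
 [0.472  0.0679 0.1221]]
```

```bash
python3 -m inch '{"fingers":[140,140,140,140,140,140,140],"delta_pos":[[-1,5,0],[-1,5,-20],[-1,5,-45],[-1,5,-70],[-1,5,-82],[-1,5,-86],[-1,5,-86]],"turn":[0,0,0,0,0,0,0]}' | grep -E "ee_|ft|wid"
python3 - <<'E'
from h import *
snap('wrist','w16');  print(robot.observe()['grip_width'],robot.observe()['ft_force'].round(2), robot.observe()['ee_pos'])
E
```

```text
ee_pos: [0.4459, 0.0321, 0.0073]
ft_force: [-0.1, 0.4, -0.7]
grip_width: 0.0487
0.049276001938842705 [ 0.07  0.66 -0.14] [0.44602145 0.03201845 0.00754554]
```

View pics/w16.png

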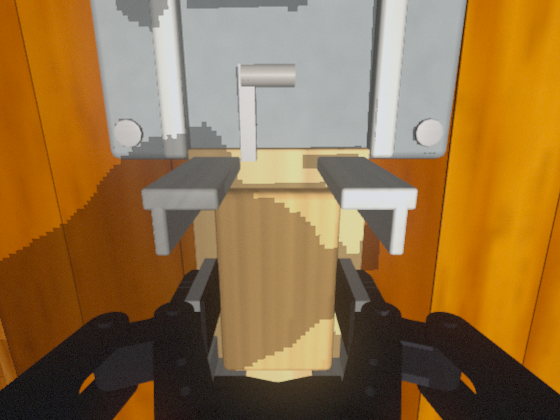

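```bash
python3 -m inch '{"fingers":[140,140,70,70,70],"delta_pos":[[0,0,-3],[0,0,-3],[0,0,-3],[0,0,-3],[0,0,-3]],"turn":[0,0,0,0,0]}' | grep -E "ee_|ft|wid"
python3 -m inch '{"fingers":[70,70,70,70,70,70],"delta_pos":[[0,0,40],[0,0,90],[0,-20,150],[0,-50,200],[0,-50,220],[0,-50,220]],"turn":[0,0,0,0,0,0]}' | grep -E "ee_|ft|wid"
python3 - <<'E'
from h import *
snap('wrist','w17');pieces('w17');  print(robot.observe()['ee_pos'])
E
```

```text
ee_pos: [0.4455, 0.0318, 0.004]
ft_force: [0.2, -0.9, 0.8]
grip_width: 0.0619
ee_pos: [0.4463, -0.0185, 0.2253]
ft_force: [0.2, 0.4, -0.2]
grip_width: 0.0622
(301, 365) world [ 0.472  -0.2686] L,W 0.0573 0.0506 long-axis deg 82.1
(276, 226) world [ 0.4437 -0.0761] L,W 0.116 0.0084 long-axis deg 178.5
(275, 138) world [0.4455 0.0171] L,W 0.143 0.0754 long-axis deg 90.3
[ 0.4452202  -0.01819722  0.22384618]
```

View pics/w17.png

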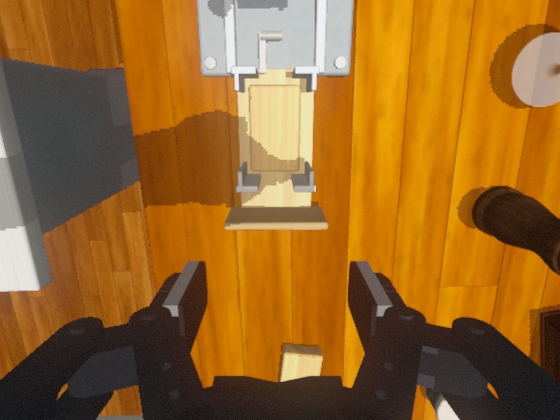

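```bash
python3 -m inch '{"fingers":[60,60,60,60,60,60,60,60],"delta_pos":[[-10,-55,0],[-20,-115,0],[-35,-175,0],[-55,-235,-20],[-69,-290,-60],[-69,-322,-110],[-69,-322,-124],[-69,-322,-124]],"turn":[0,-0.2,-0.5,-0.85,-0.85,-0.85,-0.85,-0.85]}' | grep -E "ee_|ft|wid"
python3 -m inch '{"fingers":[60],"delta_pos":[[0,0,0]],"turn":[0]}' | grep -E "ee_|ft|wid"
python3 - <<'E'
from h import *
snap('wrist','w18');pieces('w18');  print(robot.observe()['ee_pos'],robot.observe()['joint_positions'].round(2))
E
```

```text
ee_pos: [0.3747, -0.3382, 0.0967]
ft_force: [0.1, 0.9, 0.1]
grip_width: 0.0655
ee_pos: [0.377, -0.3391, 0.0999]
ft_force: [0.3, -0.6, 0.2]
grip_width: 0.0654
(400, 275) world [ 0.4667 -0.405 ] L,W 0.0842 0.0494 long-axis deg 98.4
(276, 209) world [ 0.3757 -0.3409] L,W 0.0835 0.0479 long-axis deg 85.3
(407, 119) world [ 0.4719 -0.2872] L,W 0.0877 0.0509 long-axis deg 82.5
[ 0.37728921 -0.33938859  0.10050995] [ 1.02  0.38 -0.46  2.02  0.23  0.79  0.32]
```

View pics/w18.png

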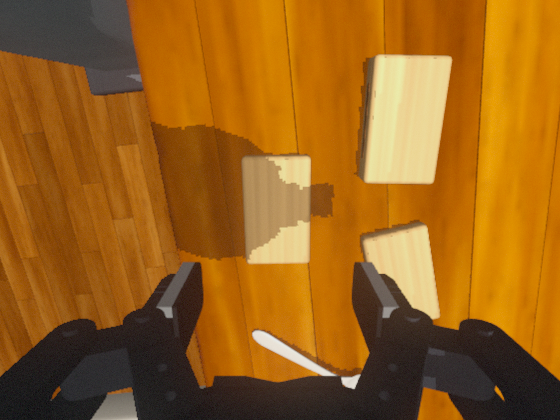

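```bash
python3 -m inch '{"fingers":[60,60,60,60,60],"delta_pos":[[-1,-2,-40],[-1,-2,-80],[-1,-2,-105],[-1,-2,-114],[-1,-2,-114]],"turn":[0.2,0.2,0.2,0.2,0.2]}' | grep -E "ee_|ft|wid"
python3 -m inch '{"fingers":[100,130,140,140],"delta_pos":[[0,0,0],[0,0,0],[0,0,0],[0,0,0]],"turn":[0,0,0,0]}'  | grep -E "ee_|ft|wid"
python3 - <<'E'
from h import *
snap('wrist','w19'); print(robot.observe()['ee_pos'])
E
```

```text
ee_pos: [0.3761, -0.3421, -0.0134]
ft_force: [0.6, 0.6, -0.2]
grip_width: 0.065
ee_pos: [0.3764, -0.3428, -0.0124]
ft_force: [-0.5, 0.4, 5.8]
grip_width: 0.0486
[ 0.37645302 -0.34281312 -0.01243835]
```

View pics/w19.png

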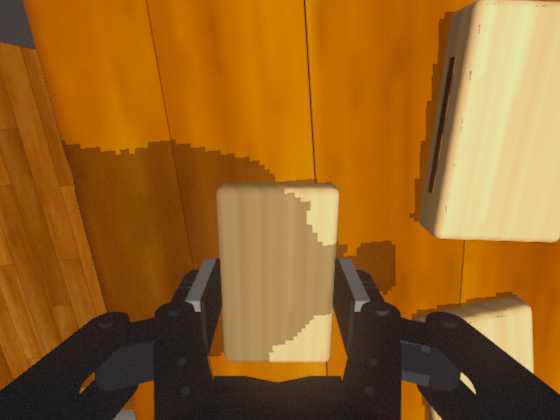

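```bash
python3 -m inch '{"fingers":[140,140,140,140,140,140,140,140,140,140],"delta_pos":[[0,0,30],[0,15,90],[10,65,140],[25,125,160],[40,185,160],[55,245,150],[70,305,130],[70,355,115],[70,373,110],[70,373,110]],"turn":[0,0,0.2,0.4,0.65,0.65,0.65,0.65,0.65,0.65]}' | grep -E "ee_|ft|wid"
python3 -m inch '{"fingers":[140,140],"delta_pos":[[0,0,0],[0,0,0]],"turn":[0,0]}' | grep -E "ee_|ft|wid"
python3 - <<'E'
from h import *
s=robot.observe();print(s['ee_pos'],s['tcp_rot'][0].round(3))
snap('wrist','w20');  big('w20','c20',200,100,360,220,5)
E
```

```text
ee_pos: [0.4452, 0.0324, 0.0963]
ft_force: [-0.4, -0.4, -0.2]
grip_width: 0.0487
ee_pos: [0.4458, 0.0292, 0.0963]
ft_force: [-0.4, -0.5, -0.9]
grip_width: 0.0486
[0.44575229 0.02920606 0.09632571] [0.025 1.    0.001]
```

View pics/w20.png

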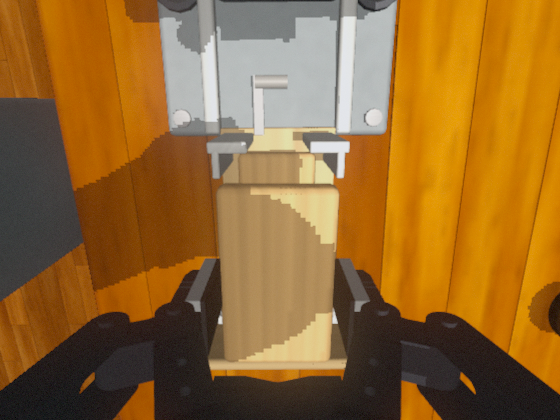

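```bash
python3 -m inch '{"fingers":[140,140,140,140,140,140],"delta_pos":[[0,2,-20],[0,2,-45],[0,2,-65],[0,2,-72],[0,2,-75],[0,2,-75]],"turn":[0,0,0,0,0,0]}' | grep -E "ee_|ft|wid"
python3 - <<'E'
from h import *
s=robot.observe();print(s['ee_pos'],s['ft_force'])
snap('wrist','w21')
E
```

```text
ee_pos: [0.4458, 0.0327, 0.0214]
ft_force: [-0.2, 0.1, -0.5]
grip_width: 0.0485
[0.44584092 0.03273702 0.02137309] [-0.18650897  0.13242971 -0.47484725]
```

View pics/w21.png

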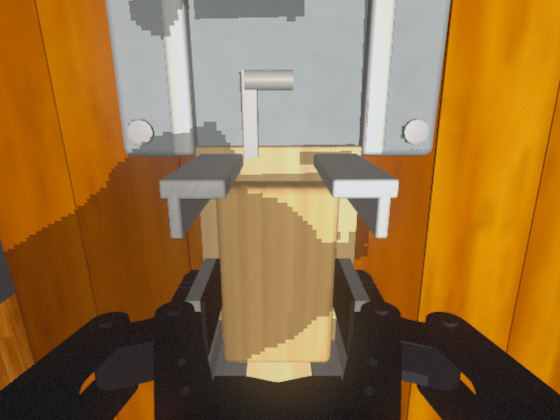

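```bash
python3 -m inch '{"fingers":[140,70,70,70],"delta_pos":[[0,-0.5,-1.5],[0,-0.5,-1.5],[0,-0.5,-1.5],[0,-0.5,-1.5]],"turn":[0,0,0,0]}' | grep -E "ee_|ft|wid"
python3 -m inch '{"fingers":[70,60,60,60,60,60],"delta_pos":[[0,0,40],[0,0,90],[0,-20,150],[0,-50,200],[0,-50,210],[0,-50,210]],"turn":[0,0,0,0,0,0]}' | grep -E "ee_|ft|wid"
python3 - <<'E'
from h import *
snap('wrist','w22');pieces('w22');  print(robot.observe()['ee_pos']); big('w22','c22',200,30,360,250,3)
E
```

```text
ee_pos: [0.4455, 0.0324, 0.0196]
ft_force: [0.5, -0.6, 0.7]
grip_width: 0.062
ee_pos: [0.4453, -0.0174, 0.2294]
ft_force: [-0.3, -0.1, -0.5]
grip_width: 0.0653
(302, 365) world [ 0.472  -0.2699] L,W 0.0591 0.0506 long-axis deg 82.6
(278, 225) world [ 0.4443 -0.0759] L,W 0.115 0.0093 long-axis deg 179.6
(277, 139) world [0.4459 0.017 ] L,W 0.1427 0.0764 long-axis deg 90.5
[ 0.44454685 -0.0170444   0.22843042]
```

View pics/c22.png

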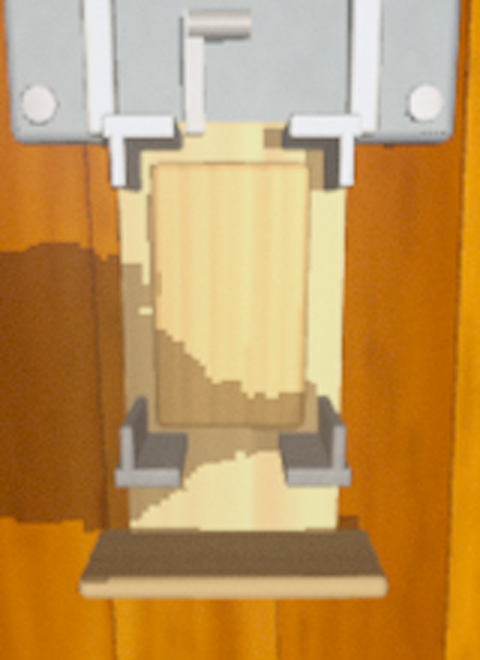

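```bash
python3 -m inch '{"fingers":[60,60,60,60,60,60,60,60,60],"delta_pos":[[3,-55,0],[6,-115,0],[9,-175,0],[12,-235,0],[18,-295,-20],[22,-350,-60],[22,-388,-110],[22,-388,-129],[22,-388,-129]],"turn":[0,0.2,0.5,0.8,1.2,1.6,1.6,1.6,1.6]}' | grep -E "ee_|ft|wid"
python3 -m inch '{"fingers":[60],"delta_pos":[[0,0,0]],"turn":[0]}' | grep -E "ee_|ft|wid"
python3 - <<'E'
from h import *
s=robot.observe();print(s['ee_pos'],s['tcp_rot'][0].round(3))
snap('wrist','w23');pieces('w23')
E
```

```text
ee_pos: [0.4656, -0.403, 0.0958]
ft_force: [0.1, 0.9, 0.8]
grip_width: 0.0653
ee_pos: [0.4685, -0.4039, 0.1004]
ft_force: [-0.0, -0.1, -0.3]
grip_width: 0.0651
[ 0.46850961 -0.40394292  0.10041533] [-0.147  0.989  0.   ]
(277, 210) world [ 0.4688 -0.4071] L,W 0.0831 0.0481 long-axis deg 100.0
(302, 45) world [ 0.4679 -0.2934] L,W 0.0689 0.05 long-axis deg 79.9
```

View pics/w23.png

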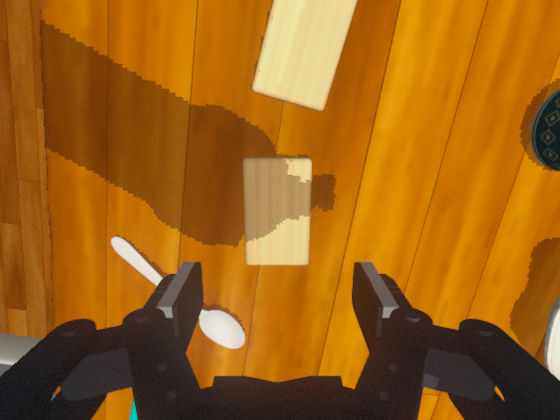

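```bash
python3 - <<'E'
from h import *
d=json.load(open('pics/w23.json')); W=px2w('w23',[[118,243],[160,282],[205,315],[205,330],[222,311]],.003)
R=np.array(d['R']); print(((W-np.array(d['ee']))@R)[:,:2].round(3))
E
```

```text
[[-0.031 -0.126]
 [-0.065 -0.096]
 [-0.096 -0.061]
 [-0.111 -0.062]
 [-0.092 -0.047]]
```

Spoon is well clear of the fingers (over 50 mm). Descend and grasp.

```bash
python3 -m inch '{"fingers":[60,60,60,60,60],"delta_pos":[[0,-2.5,-40],[0,-2.5,-80],[0,-2.5,-105],[0,-2.5,-114],[0,-2.5,-114]],"turn":[0.2,0.2,0.2,0.2,0.2]}' | grep -E "ee_|ft|wid"
python3 -m inch '{"fingers":[100,130,140,140],"delta_pos":[[0,0,0],[0,0,0],[0,0,0],[0,0,0]],"turn":[0,0,0,0]}'  | grep -E "ee_|ft|wid"
python3 - <<'E'
from h import *
snap('wrist','w24'); print(robot.observe()['ee_pos'])
E
```

```text
ee_pos: [0.4682, -0.4081, -0.0127]
ft_force: [-0.7, 0.5, 1.0]
grip_width: 0.0654
ee_pos: [0.4687, -0.4088, -0.0116]
ft_force: [-2.5, 1.5, 7.2]
grip_width: 0.0484
[ 0.46867113 -0.40884955 -0.01157734]
```

View pics/w24.png

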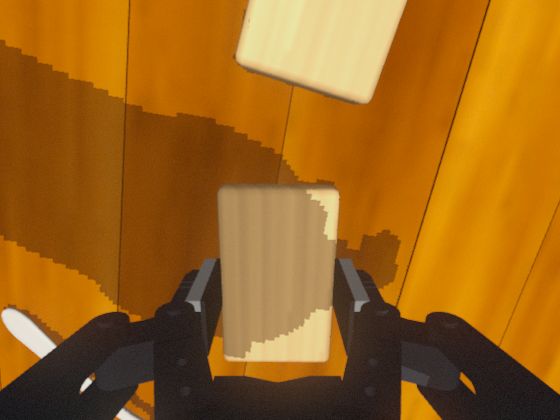

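```bash
python3 -m inch '{"fingers":[140,140,140,140,140,140,140,140,140,140],"delta_pos":[[0,0,30],[0,15,90],[-4,65,140],[-8,125,170],[-12,185,170],[-16,245,170],[-20,305,160],[-23,365,140],[-23,415,125],[-23,440,112]],"turn":[0,0,-0.3,-0.7,-1.1,-1.5,-1.8,-1.8,-1.8,-1.8]}' | grep -E "ee_|ft|wid"
python3 -m inch '{"fingers":[140,140,140],"delta_pos":[[0,0,0],[0,0,0],[0,0,0]],"turn":[0,0,0]}' | grep -E "ee_|ft|wid"
python3 - <<'E'
from h import *
s=robot.observe();print(s['ee_pos'],s['tcp_rot'][0].round(3))
snap('wrist','w25')
E
```

```text
ee_pos: [0.4441, 0.0351, 0.0986]
ft_force: [-0.5, -0.7, -1.3]
grip_width: 0.0484
ee_pos: [0.4449, 0.0304, 0.0989]
ft_force: [-0.6, -0.7, 0.1]
grip_width: 0.0485
[0.44487553 0.03041801 0.09887612] [0.025 1.    0.001]
```

View pics/w25.png

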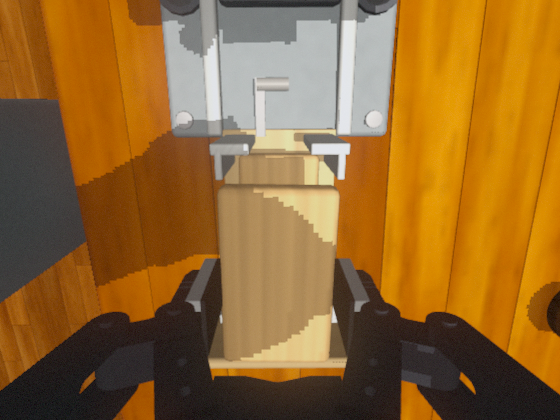

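Held flat and centred; lower onto the stack.

```bash
python3 -m inch '{"fingers":[140,140,140,140,140,140],"delta_pos":[[1,1.5,-20],[1,1.5,-40],[1,1.5,-55],[1,1.5,-62],[1,1.5,-65],[1,1.5,-65]],"turn":[0,0,0,0,0,0]}' | grep -E "ee_|ft|wid"
python3 -m inch '{"fingers":[140,140,70,70,70],"delta_pos":[[0,0,-1],[0,0,-1],[0,0,-1],[0,0,-1],[0,0,-1]],"turn":[0,0,0,0,0]}' | grep -E "ee_|ft|wid"
python3 -m inch '{"fingers":[70,60,60,60,60,60],"delta_pos":[[0,0,40],[0,0,90],[0,-20,150],[0,-50,190],[0,-50,200],[0,-50,200]],"turn":[0,0,0,0,0,0]}' | grep -E "ee_|ft|wid"
python3 - <<'E'
from h import *
snap('wrist','w26');pieces('w26');  print(robot.observe()['ee_pos']); big('w26','c26',200,30,360,250,3)
E
```

```text
ee_pos: [0.4457, 0.0334, 0.0337]
ft_force: [0.6, 0.0, -1.2]
grip_width: 0.0481
ee_pos: [0.4455, 0.0333, 0.0325]
ft_force: [-0.3, -0.2, 0.2]
grip_width: 0.062
ee_pos: [0.4453, -0.0162, 0.2324]
ft_force: [-0.7, -0.1, -0.1]
grip_width: 0.0653
(302, 364) world [ 0.4717 -0.2706] L,W 0.0609 0.0505 long-axis deg 82.2
(278, 226) world [ 0.4443 -0.0762] L,W 0.1159 0.0086 long-axis deg 178.7
(277, 140) world [0.4458 0.0174] L,W 0.1429 0.0751 long-axis deg 90.4
[ 0.44464288 -0.01588487  0.23149676]
```

View pics/c26.png

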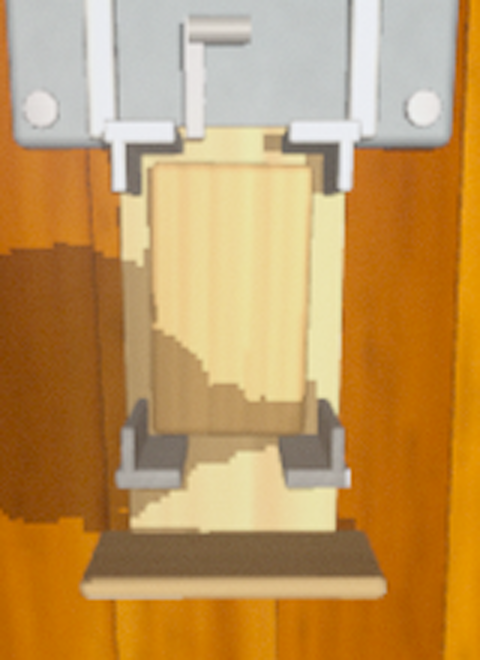

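```bash
python3 -m inch '{"fingers":[60,60,60,60,60,60,60,60],"delta_pos":[[3,-55,0],[9,-115,0],[15,-175,0],[24,-235,-20],[24,-272,-70],[24,-272,-120],[24,-272,-131],[24,-272,-131]],"turn":[0,-0.3,-0.6,-1,-1.2,-1.2,-1.2,-1.2]}' | grep -E "ee_|ft|wid"
python3 -m inch '{"fingers":[60],"delta_pos":[[0,0,0]],"turn":[0]}' | grep -E "ee_|ft|wid"
python3 - <<'E'
from h import *
s=robot.observe();print(s['ee_pos'],s['tcp_rot'][0].round(3))
snap('wrist','w27');pieces('w27',zz=.020)
E
```

```text
ee_pos: [0.4697, -0.2869, 0.1008]
ft_force: [-0.1, 0.3, 0.9]
grip_width: 0.0654
ee_pos: [0.4711, -0.2883, 0.1033]
ft_force: [1.1, -0.3, 0.6]
grip_width: 0.0654
[ 0.4711174  -0.28825428  0.10326063] [0.146 0.989 0.003]
(273, 204) world [ 0.4686 -0.2849] L,W 0.0843 0.0481 long-axis deg 83.1
```

View pics/w27.png

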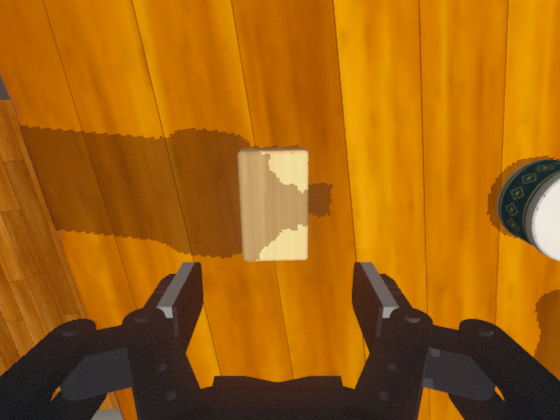

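```bash
python3 -m inch '{"fingers":[60,60,60,60,60],"delta_pos":[[-2,3,-40],[-2,3,-80],[-2,3,-103],[-2,3,-113],[-2,3,-113]],"turn":[0.2,0.2,0.2,0.2,0.2]}' | grep -E "ee_|ft|wid"
python3 -m inch '{"fingers":[100,130,140,140],"delta_pos":[[0,0,0],[0,0,0],[0,0,0],[0,0,0]],"turn":[0,0,0,0]}' 45 | grep -E "ee_|ft|wid"
python3 - <<'E'
from h import *
snap('wrist','w28'); print(robot.observe()['ee_pos'])
E
```

```text
ee_pos: [0.4681, -0.2858, -0.0108]
ft_force: [-0.3, 1.0, -0.2]
grip_width: 0.0656
ee_pos: [0.4688, -0.2862, -0.0098]
ft_force: [-0.7, 0.5, 5.7]
grip_width: 0.0485
[ 0.46878137 -0.28622662 -0.00984043]
```

View pics/w28.png

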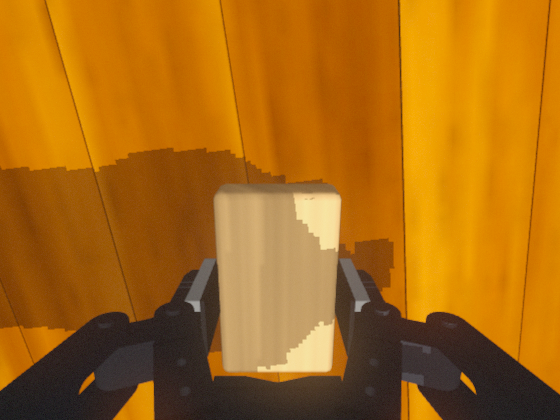

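```bash
python3 -m inch '{"fingers":[140,140,140,140,140,140,140,140,140],"delta_pos":[[0,0,30],[0,15,90],[-5,65,150],[-10,125,180],[-15,185,180],[-20,245,160],[-23,300,135],[-23,318,120],[-23,318,112]],"turn":[0,0,0.3,0.6,1,1,1,1,1]}' | grep -E "ee_|ft|wid"
python3 -m inch '{"fingers":[140,140,140],"delta_pos":[[0,0,0],[0,0,0],[0,0,0]],"turn":[0,0,0]}' | grep -E "ee_|ft|wid"
python3 - <<'E'
from h import *
s=robot.observe();print(s['ee_pos'],s['tcp_rot'][0].round(3))
snap('wrist','w29')
E
```

```text
ee_pos: [0.4435, 0.0348, 0.1]
ft_force: [-0.2, 0.0, -1.0]
grip_width: 0.0488
ee_pos: [0.445, 0.0314, 0.101]
ft_force: [0.1, 0.1, -1.4]
grip_width: 0.0484
[0.44496842 0.03135536 0.10097306] [0.025 1.    0.001]
```

View pics/w29.png

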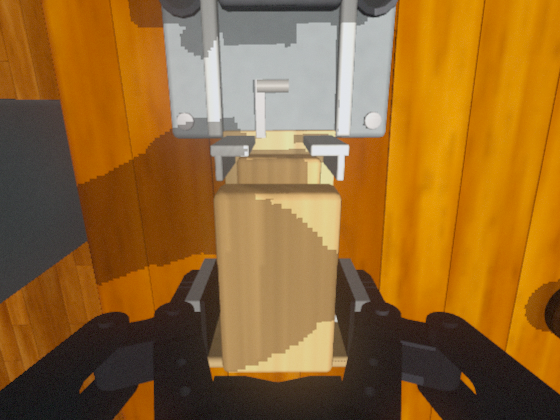

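```bash
python3 -m inch '{"fingers":[140,140,140,140,140,140],"delta_pos":[[1,0.5,-20],[1,0.5,-35],[1,0.5,-47],[1,0.5,-52],[1,0.5,-53],[1,0.5,-53]],"turn":[0,0,0,0,0,0]}' | grep -E "ee_|ft|wid"
python3 -m inch '{"fingers":[140,140,70,70,70],"delta_pos":[[0,0,-1.5],[0,0,-1.5],[0,0,-1.5],[0,0,-1.5],[0,0,-1.5]],"turn":[0,0,0,0,0]}' | grep -E "ee_|ft|wid"
python3 -m inch '{"fingers":[70,60,60,60,60,60],"delta_pos":[[0,0,40],[0,0,90],[0,-20,140],[0,-50,180],[0,-50,190],[0,-50,190]],"turn":[0,0,0,0,0,0]}' | grep -E "ee_|ft|wid"
python3 - <<'E'
from h import *
snap('wrist','w30');pieces('w30');  print(robot.observe()['ee_pos']); big('w30','c30',200,30,360,250,3)
snap('scene','sc30'); big('sc30','s30',190,150,350,270,5)
E
```

```text
ee_pos: [0.4457, 0.033, 0.0477]
ft_force: [-0.1, 0.4, -0.8]
grip_width: 0.0486
ee_pos: [0.4455, 0.0329, 0.046]
ft_force: [0.1, 0.3, -0.4]
grip_width: 0.0618
ee_pos: [0.4453, -0.0166, 0.2359]
ft_force: [-0.1, 0.3, 0.5]
grip_width: 0.0652
(277, 224) world [ 0.4437 -0.0753] L,W 0.1156 0.0086 long-axis deg 178.7
(277, 139) world [0.4458 0.0173] L,W 0.143 0.0758 long-axis deg 90.5
[ 0.44464882 -0.01627602  0.23497374]
```

View pics/c30.png

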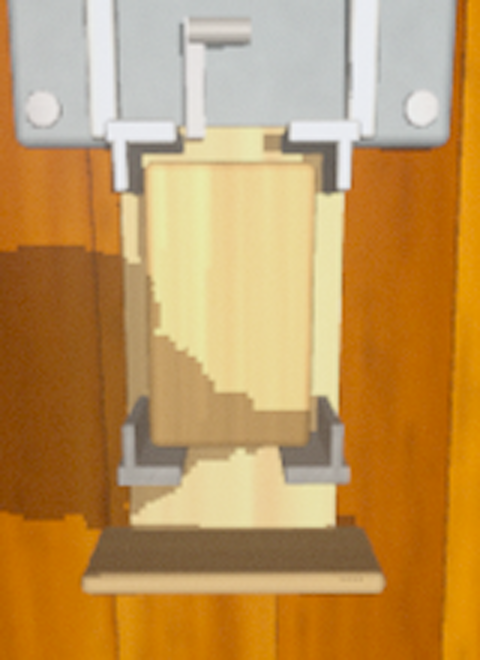

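View pics/s30.png

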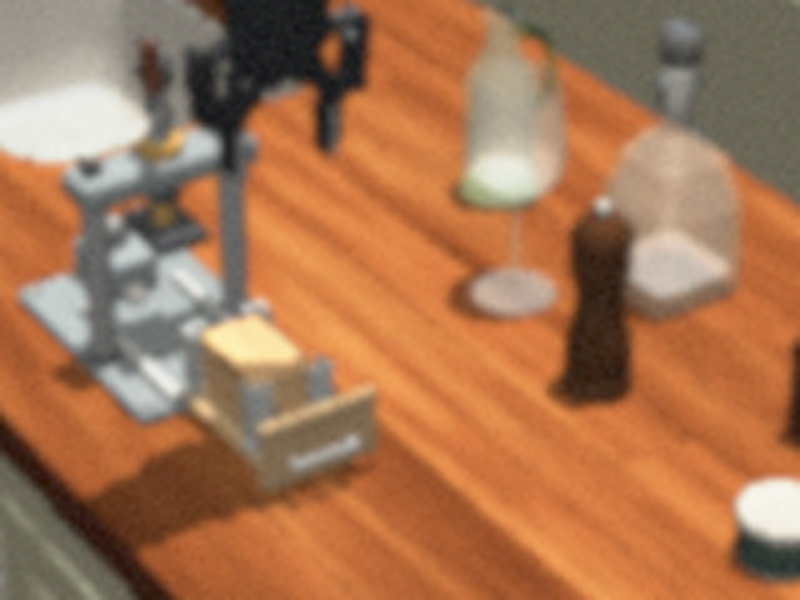

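```bash
python3 - <<'E'
from h import *
s=robot.observe();print(s['joint_positions'].round(2),s['time'])
E
python3 -m inch '{"fingers":[255,255,255,255,255,255,255,255,255,255],"delta_pos":[[0,-40,0],[0,-90,0],[0,-100,0],[0,-100,0],[0,-100,0],[0,-100,0],[0,-100,0],[0,-100,0],[0,-100,0],[0,-100,0]],"turn":[-1.5,-3,-4.7,-6.4,-8.1,-9.8,-11.5,-13.2,-14.8,-14.8]}' | grep -E "ee_|ft|wid|rot"
python3 - <<'E'
from h import *
s=robot.observe();print(s['joint_positions'].round(2),s['time'],s['ee_pos'])
snap('wrist','w31')
E
```

```text
[ 0.56  0.12 -0.66  2.    0.08  1.06 -0.16] 34.225
ee_pos: [0.4448, -0.116, 0.2344]
tcp_rot: [[1.0, 0.002, -0.003], [0.002, -1.0, 0.001], [-0.003, -0.001, -1.0]]
ft_force: [0.0, 0.9, 0.3]
grip_width: -0.0001
[ 0.57  0.13 -0.44  1.98  0.06  1.06 -1.47] 35.475 [ 0.44480292 -0.11601002  0.23439104]
```

View pics/w31.png

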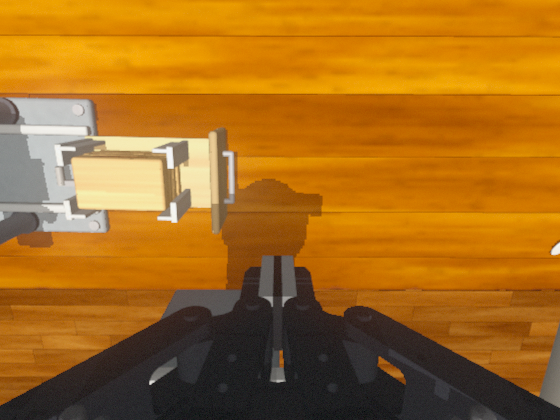

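```bash
python3 -m inch '{"fingers":[255,255,255,255,255,255,255],"delta_pos":[[1,0,-60],[1,0,-120],[1,0,-170],[1,0,-205],[1,0,-222],[1,0,-222],[1,8,-222]],"turn":[0,0,0,0,0,0,0]}' | grep -E "ee_|ft|wid|rot"
python3 -m inch '{"fingers":[255,255,255,255],"delta_pos":[[0,7,0],[0,14,0],[0,21,0],[0,28,0]],"turn":[0,0,0,0]}' | grep -E "ee_|ft|wid|rot"
python3 - <<'E'
from h import *
s=robot.observe();print(s['joint_positions'].round(2),s['time'],s['ee_pos'],s['ft_force'])
snap('wrist','w32')
E
```

```text
ee_pos: [0.4469, -0.1092, 0.0143]
tcp_rot: [[1.0, -0.001, 0.001], [-0.001, -1.0, -0.0], [0.001, 0.0, -1.0]]
ft_force: [0.3, 0.5, 0.1]
grip_width: -0.0004
ee_pos: [0.4465, -0.0809, 0.0142]
tcp_rot: [[1.0, -0.001, 0.0], [-0.001, -1.0, -0.001], [0.0, 0.001, -1.0]]
ft_force: [0.6, -1.3, 0.2]
grip_width: 0.0001
[ 0.38  0.44 -0.35  2.2   0.29  0.54 -1.77] 36.9 [ 0.44654533 -0.08094972  0.01415396] [ 0.57007776 -1.33065448  0.22248012]
```

View pics/w32.png

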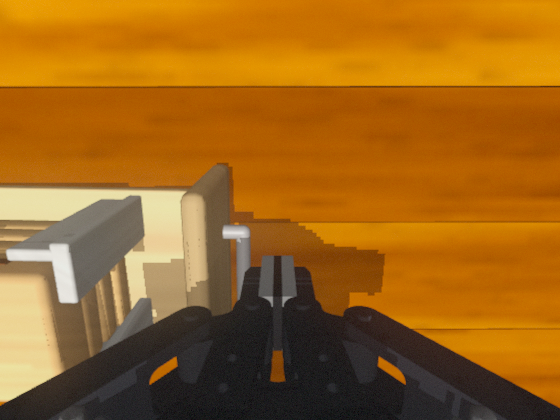

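```bash
python3 -m inch '{"fingers":[255,255,255,255,255,255,255,255,255,255],"delta_pos":[[0,4,0],[0,10,0],[0,18,0],[1,27,0],[1,36,0],[1,45,0],[1,54,0],[2,63,0],[2,70,0],[2,75,0]],"turn":[0,0,0,0,0,0,0,0,0,0]}' | grep -E "ee_|ft"
python3 - <<'E'
from h import *
snap('wrist','w33')
E
```

```text
ee_pos: [0.4481, -0.0058, 0.0139]
ft_force: [-1.4, -5.3, 5.0]
```

View pics/w33.png

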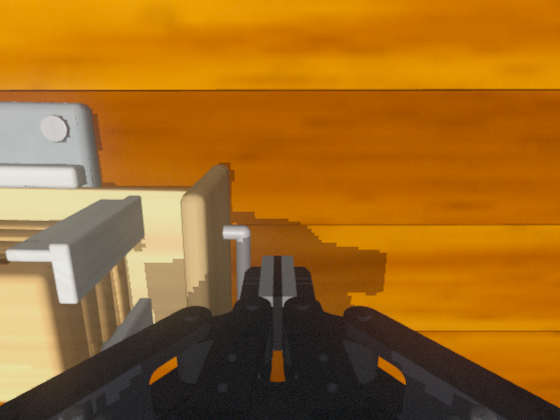

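```bash
python3 -m inch '{"fingers":[255,255,255,255,255,255,255,255],"delta_pos":[[0,8,0],[0,17,0],[1,26,0],[1,35,0],[1,44,0],[1,50,0],[1,55,0],[1,58,0]],"turn":[0,0,0,0,0,0,0,0]}' | grep -E "ee_|ft"
python3 -m inch '{"fingers":[255,255],"delta_pos":[[0,3,0],[0,6,0]],"turn":[0,0]}' | grep -E "ee_|ft"
python3 -m inch '{"fingers":[255,255],"delta_pos":[[0,2,0],[0,3,0]],"turn":[0,0]}' | grep -E "ee_|ft"
python3 - <<'E'
from h import *
snap('wrist','w34')
E
```

```text
ee_pos: [0.449, 0.0479, 0.014]
ft_force: [-0.2, -10.3, 7.4]
ee_pos: [0.4493, 0.0564, 0.014]
ft_force: [0.5, -5.4, 5.8]
ee_pos: [0.4493, 0.0596, 0.014]
ft_force: [0.8, -8.0, 6.8]
```

View pics/w34.png

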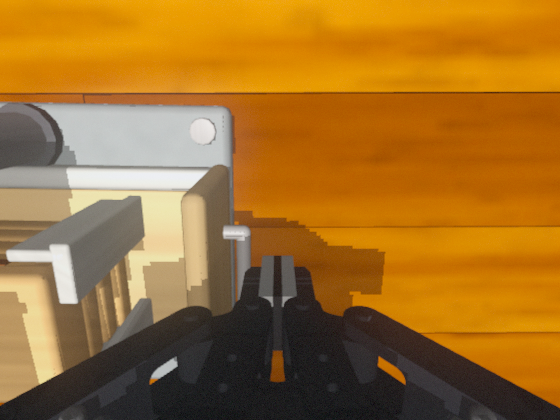

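```bash
for i in 1 2 3; do python3 -m inch '{"fingers":[255,255],"delta_pos":[[0,1,0],[0,1.5,0]],"turn":[0,0]}' | grep -E "ee_|ft"; done
```

```text
ee_pos: [0.4493, 0.0605, 0.014]
ft_force: [0.4, -9.2, 6.6]
ee_pos: [0.4493, 0.0605, 0.014]
ft_force: [0.5, -12.5, 7.1]
ee_pos: [0.4492, 0.0606, 0.014]
ft_force: [0.8, -15.4, 8.5]
```

```bash
python3 -m inch '{"fingers":[255,255,255],"delta_pos":[[0,1.5,0],[0,2.5,0],[0,2.5,0]],"turn":[0,0,0]}' | grep -E "ee_|ft"
python3 -m inch '{"fingers":[255,255,255,255],"delta_pos":[[0,-6,0],[0,-15,0],[0,-35,0],[0,-45,0]],"turn":[0,0,0,0]}' | grep -E "ee_|ft"
python3 -m inch '{"fingers":[255,255],"delta_pos":[[0,0,0],[0,0,0]],"turn":[0,0]}' | grep -E "ee_|ft"
python3 - <<'E'
from h import *
snap('wrist','w35'); snap('scene','sc35'); big('sc35','s35',180,140,300,240,6)
E
```

```text
ee_pos: [0.4492, 0.0607, 0.0141]
ft_force: [0.9, -20.4, 10.6]
ee_pos: [0.449, 0.0232, 0.0136]
ft_force: [0.4, -0.1, 1.0]
ee_pos: [0.4495, 0.0239, 0.0139]
ft_force: [-0.2, 0.4, 0.2]
```

View pics/w35.png

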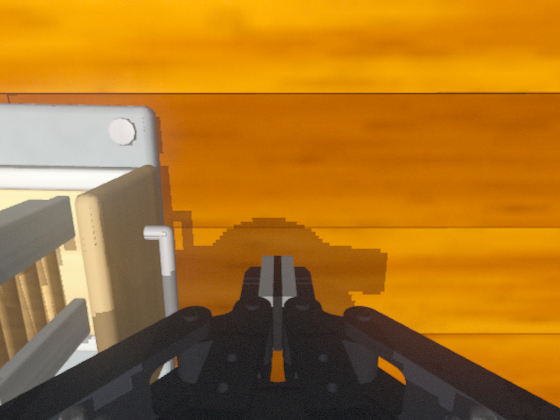

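View pics/s35.png

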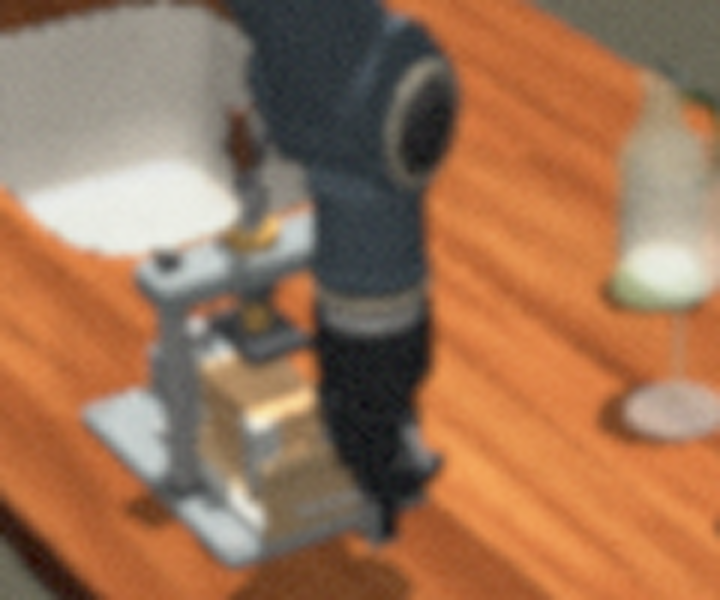

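```bash
python3 -m inch '{"fingers":[255,255,255,255,255,255,255,255,255,255],"delta_pos":[[0,-10,10],[0,-30,60],[-10,-50,120],[-20,-50,180],[-30,-50,240],[-30,-50,300],[-30,-50,350],[-30,-50,390],[-30,-50,390],[-30,-50,390]],"turn":[0,1.5,3,4.7,6.4,8.1,9.8,11.5,13.2,14.8]}' | grep -E "ee_|ft|wid|rot"
python3 -m inch '{"fingers":[200,150,110,110,110,110,110,110],"delta_pos":[[0,40,0],[0,100,0],[0,160,0],[0,220,0],[0,260,0],[0,280,0],[0,280,0],[0,280,0]],"turn":[0,0,0,0,0,0,0,0]}' | grep -E "ee_|ft|wid|rot"
python3 - <<'E'
from h import *
s=robot.observe();print(s['ee_pos'],s['joint_positions'].round(2),s['time'])
snap('wrist','w36')
E
```

```text
ee_pos: [0.419, -0.0272, 0.405]
tcp_rot: [[0.017, 1.0, 0.002], [1.0, -0.017, -0.001], [-0.001, 0.002, -1.0]]
ft_force: [0.2, 0.5, -0.3]
grip_width: -0.0
ee_pos: [0.4197, 0.2515, 0.404]
tcp_rot: [[0.024, 1.0, 0.0], [1.0, -0.024, -0.001], [-0.001, 0.0, -1.0]]
ft_force: [0.0, 0.9, 0.6]
grip_width: 0.0485
[0.4196537  0.25146212 0.4040319 ] [ 0.22  0.12 -0.93  1.63  0.1   1.44 -0.74] 44.025
```

View pics/w36.png

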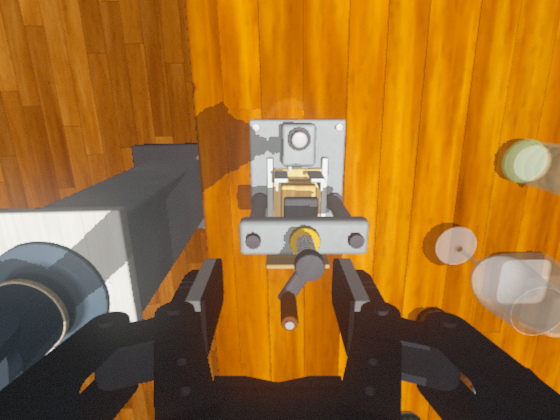

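```bash
python3 -m inch '{"fingers":[110,110,110,110,110,110,110],"delta_pos":[[0,-40,0],[0,-90,0],[10,-140,0],[10,-180,0],[10,-190,0],[10,-190,0],[10,-190,0]],"turn":[0,0,0,0,0,0,0]}' | grep -E "ee_|ft|wid|rot"
python3 - <<'E'
from h import *
s=robot.observe();print(s['ee_pos'],s['joint_positions'].round(2),s['time'])
snap('wrist','w37'); big('w37','c37',200,0,360,140,5); big('w36','c36',230,205,380,345,5)
E
```

```text
ee_pos: [0.4292, 0.0642, 0.4041]
tcp_rot: [[0.02, 1.0, 0.0], [1.0, -0.02, 0.0], [0.0, 0.0, -1.0]]
ft_force: [0.5, 0.9, 0.4]
grip_width: 0.0486
[0.42922199 0.06419682 0.40411538] [ 0.52 -0.03 -0.73  1.73 -0.02  1.43 -0.23] 44.95
```

View pics/c37.png

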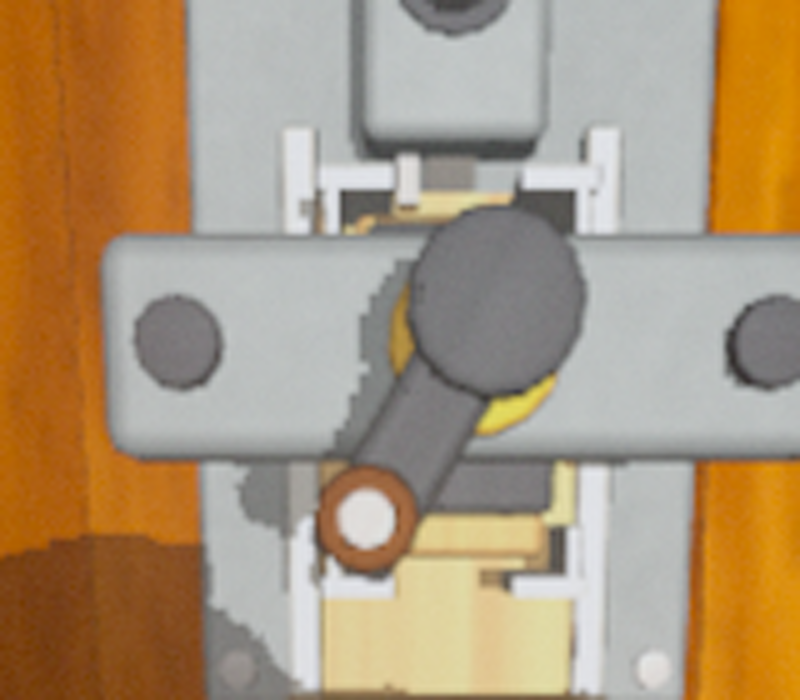

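View pics/c36.png

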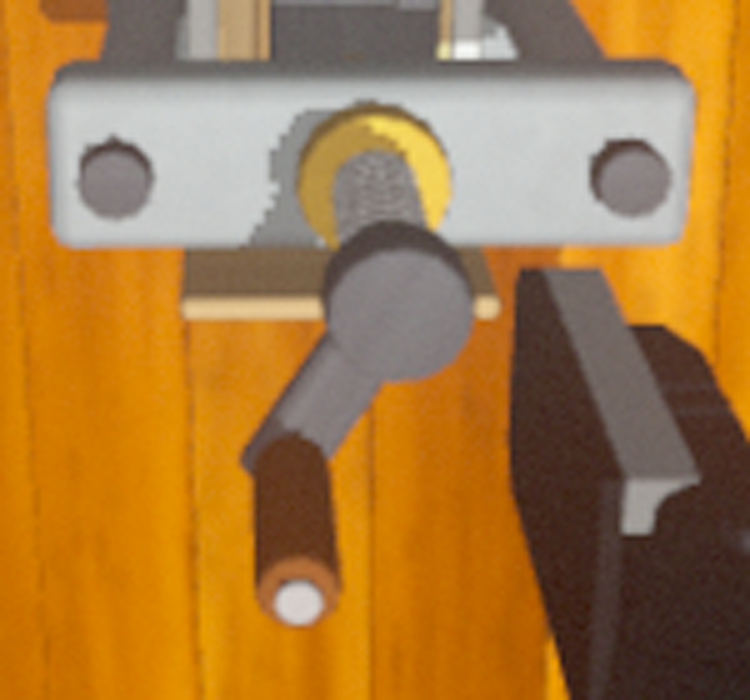

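```bash
cat >> h.py <<'E'
def tri(obs):
    A=np.zeros((3,3));b=np.zeros(3)
    for fn,p in obs:
        a=px2w(fn,[p],0.)[0]; c=px2w(fn,[p],.2)[0]; u=(c-a)/np.linalg.norm(c-a); M=np.eye(3)-np.outer(u,u); A+=M;b+=M@a
    X=np.linalg.solve(A,b); r=[np.linalg.norm(w2px(fn,[X])[0]-np.array(p)).round(1) for fn,p in obs]; return X.round(4),r
E
python3 - <<'E'
from h import *
print('boltL',tri([('w36',(253,240.6)),('w37',(235.6,68.4))]))
print('hub',tri([('w36',(310.4,266)),('w37',(299.6,60.6)),('w2b',(305.4,274))]))
print('grip',tri([('w36',(289.8,325)),('w37',(273.4,103.6)),('w2b',(284,332.2))]))
for f in ('w36','w37','w2b'): print(json.load(open(f'pics/{f}.json'))['ee'])
E
```

```text
boltL (array([0.3895, 0.1735, 0.1843]), [np.float64(0.0), np.float64(0.0)])
hub (array([0.4498, 0.1722, 0.2516]), [np.float64(0.5), np.float64(0.1), np.float64(0.5)])
grip (array([0.4278, 0.1386, 0.2982]), [np.float64(0.2), np.float64(0.1), np.float64(0.3)])
[0.4196537039882397, 0.25146212253129135, 0.4040318957303767]
[0.429221989750528, 0.06419682289177342, 0.40411538409809816]
[0.42137683293161304, 0.2582778104344199, 0.4059259195029414]
```

```bash
python3 -m inch '{"fingers":[0,0,0,0,0,0,0,0,0,0],"delta_pos":[[0,50,0],[5,110,0],[10,170,0],[21,230,0],[21,280,-30],[21,296,-80],[21,296,-130],[21,296,-158],[21,296,-158],[21,296,-158]],"turn":[0,0,0,0,0,0,0,0,0,0]}' | grep -E "ee_|ft|wid|rot"
python3 - <<'E'
from h import *
s=robot.observe();print(s['ee_pos'],s['joint_positions'].round(2),s['time'])
snap('wrist','w38')
E
```

```text
ee_pos: [0.4506, 0.3602, 0.2475]
tcp_rot: [[0.022, 1.0, 0.002], [1.0, -0.022, 0.002], [0.002, 0.001, -1.0]]
ft_force: [0.2, 0.9, 0.9]
grip_width: 0.0852
[0.45058001 0.36024572 0.24747271] [-0.05  0.43 -0.93  1.7   0.36  1.2  -1.1 ] 46.25
```

View pics/w38.png

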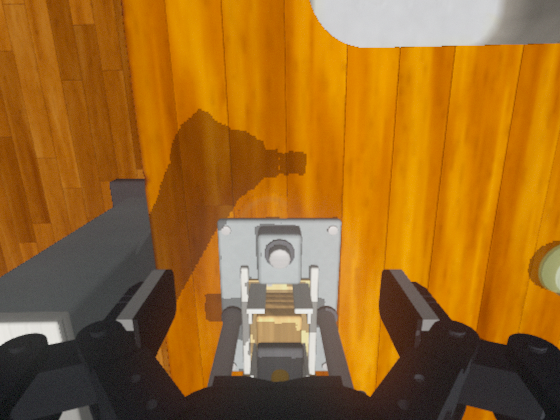

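```bash
python3 - <<'E'
from h import *
snap('wrist','w38b');big('w38b','c38',205,265,355,385,5.3)
E
```

```text
(no output)
```

View pics/c38.png

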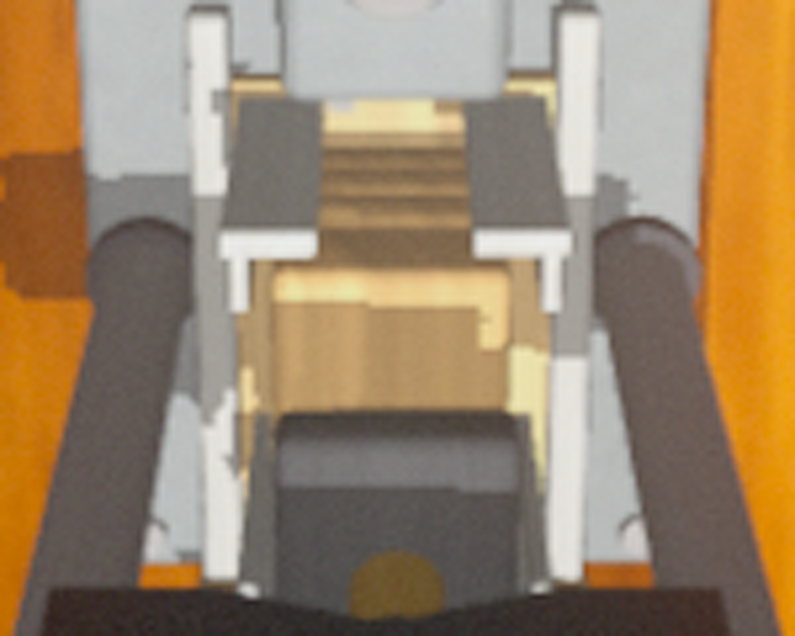

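```bash
python3 - <<'E'
from h import *
d=json.load(open('pics/w38b.json'))
def z_at_y(fn,p,y):
    a=px2w(fn,[p],0.)[0]; c=px2w(fn,[p],.2)[0]; t=(y-a[1])/(c[1]-a[1]); return (a+t*(c-a)).round(4)
c=lambda x,y:(205+x/5.3,265+y/5.3)
for r in (408,412,416,432,440,450): print(r,z_at_y('w38b',c(400,r),.2052))
print('block back top edge', z_at_y('w38b',c(390,268),.1722+.042+.001), z_at_y('w38b',c(390,262),.1722+.042+.001))
# block back edge position at z .076
for r in (228,262,268): print(r,px2w('w38b',[c(390,r)],.076))
T=pose(d)
for z in (.09,.095,.1,.105,.11):
  q=w2px('w38b',[[.427,.205,z],[.473,.205,z]]); print(z,q.round(1).tolist(),(q[1]-q[0])[0].round(1))
print([c(275,430),c(527,430)])
E
```

```text
408 [0.4508 0.2052 0.1087]
412 [0.4508 0.2052 0.1098]
416 [0.4507 0.2052 0.111 ]
432 [0.4507 0.2052 0.1155]
440 [0.4507 0.2052 0.1177]
450 [0.4506 0.2052 0.1205]
block back top edge [0.4493 0.2152 0.0778] [0.4493 0.2152 0.0756]
228 [[0.4494765  0.22340042 0.076     ]]
262 [[0.44930753 0.21543757 0.076     ]]
268 [[0.44927749 0.21402231 0.076     ]]
0.09 [[257.8, 331.1], [301.3, 330.2]] 43.5
0.095 [[257.6, 334.1], [301.6, 333.2]] 44.0
0.1 [[257.3, 337.1], [301.9, 336.2]] 44.6
0.105 [[257.1, 340.3], [302.3, 339.3]] 45.2
0.11 [[256.8, 343.5], [302.6, 342.6]] 45.8
[(256.8867924528302, 346.1320754716981), (304.433962264151, 346.1320754716981)]
```

```bash
python3 -m inch '{"fingers":[80,80,80,80,80,80,80,80,80,80],"delta_pos":[[0,0,50],[0,0,100],[-5,-50,110],[-10,-110,110],[-15,-170,110],[-20,-210,110],[-23,-222,110],[-23,-222,110],[-23,-222,110],[-23,-222,110]],"turn":[0,0,0,0,0,0,0,0,0,0]}' | grep -E "ee_|ft|wid"
python3 - <<'E'
from h import *
s=robot.observe();print(s['ee_pos'],s['joint_positions'].round(2),s['time'])
snap('wrist','w39')
a0=np.radians(236.8)
for k in range(1,11):
    a=a0-np.radians(18*k); print(k,(40.1*np.array([np.cos(a)-np.cos(a0),np.sin(a)-np.sin(a0)])).round(1).tolist(),-k)
E
```

```text
ee_pos: [0.4274, 0.1381, 0.3562]
ft_force: [-0.7, 0.2, -0.6]
grip_width: 0.0586
[0.42741187 0.13807686 0.35619059] [ 0.51  0.04 -0.93  1.79  0.04  1.33 -0.45] 47.6
1 [-9.3, 8.4] -1
2 [-15.5, 19.3] -2
3 [-18.1, 31.6] -3
4 [-16.7, 44.1] -4
5 [-11.6, 55.5] -5
6 [-3.2, 64.8] -6
7 [7.7, 71.0] -7
8 [20.0, 73.6] -8
9 [32.5, 72.3] -9
10 [43.9, 67.1] -10
```

View pics/w39.png

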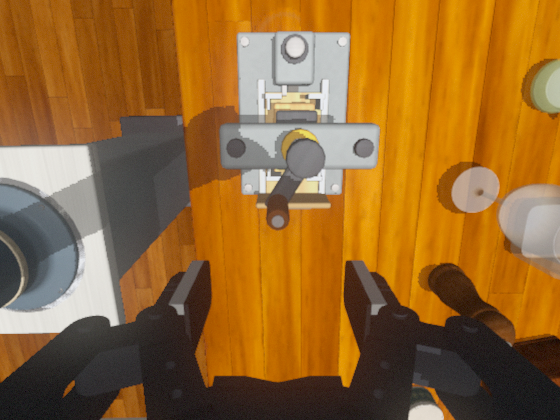

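```bash
python3 -m inch '{"fingers":[80,80,80,80],"delta_pos":[[0.5,0.5,-40],[0.5,0.5,-80],[0.5,0.5,-104],[0.5,0.5,-104]],"turn":[0,0,0,0]}' | grep -E "ee_|ft|wid"
python3 - <<'E'
from h import *
s=robot.observe();print(s['ee_pos'],s['joint_positions'].round(2),s['time'])
snap('wrist','w40')
E
```

```text
ee_pos: [0.4267, 0.1375, 0.2505]
ft_force: [-0.3, 0.1, -0.1]
grip_width: 0.0586
[0.42672103 0.13754027 0.2504965 ] [ 0.46  0.15 -0.94  1.96  0.13  1.1  -0.56] 48.15
```

View pics/w40.png

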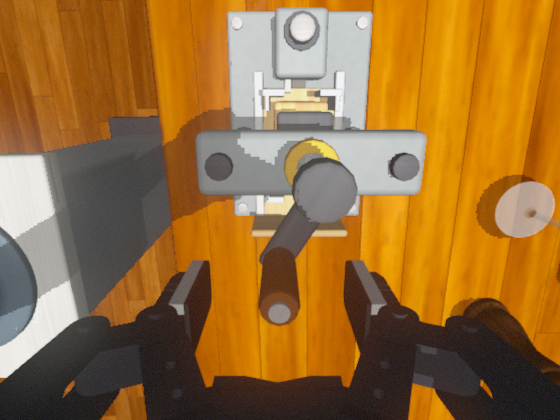

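```bash
python3 -m inch '{"fingers":[120,170,225,225,225,225],"delta_pos":[[1,1,0],[1,1,0],[1,1,0],[1,1,0],[1,1,0],[1,1,0]],"turn":[0,0,0,0,0,0]}' 60 | grep -E "ee_|ft|wid"
python3 - <<'E'
from h import *
s=robot.observe();print(s['ee_pos'],s['ft_force'],s['grip_width'])
snap('wrist','w41')
E
```

```text
ee_pos: [0.4287, 0.1385, 0.2528]
ft_force: [-2.1, -0.6, 5.3]
grip_width: 0.0142
[0.42873209 0.13847607 0.25283483] [-2.09265157 -0.62049232  5.28035889] 0.014185969385457057
```

View pics/w41.png

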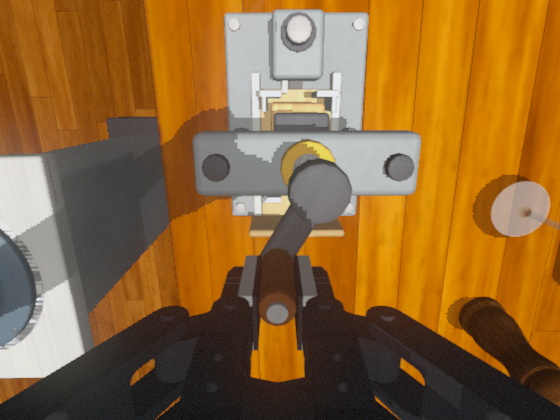

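```bash
python3 -m inch '{"fingers":[225,225,225,225,225],"delta_pos":[[-9.3,8.4,-1],[-15.5,19.3,-2],[-18.1,31.6,-3],[-16.7,44.1,-4],[-11.6,55.5,-5]],"turn":[0,0,0,0,0]}' | grep -E "ee_|ft|wid"
python3 - <<'E'
from h import *
s=robot.observe();print(s['ee_pos'],s['ft_force'],s['grip_width'])
snap('wrist','w42')
E
```

```text
ee_pos: [0.4157, 0.1944, 0.2477]
ft_force: [-3.9, -1.8, 6.0]
grip_width: 0.0142
[0.41569532 0.19441512 0.24771009] [-3.86654083 -1.78306635  6.02165508] 0.014197675811999905
```

View pics/w42.png

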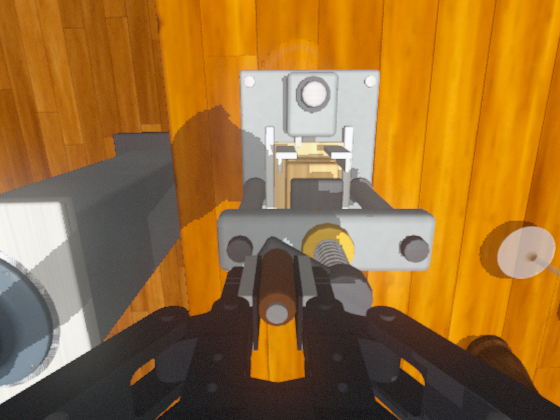

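```bash
python3 -m inch '{"fingers":[225,225,225,225,225,225,225,225,225,225],"delta_pos":[[8.4,9.3,-1],[19.3,15.5,-2],[31.6,18.1,-3],[44.1,16.7,-4],[55.5,11.6,-5],[64.8,3.2,-6],[71,-7.7,-7],[73.6,-20,-8],[72.2,-32.5,-9],[67.1,-43.9,-10]],"turn":[0,0,0,0,0,0,0,0,0,0]}' | grep -E "ee_|ft|wid"
python3 - <<'E'
from h import *
s=robot.observe();p=s['ee_pos'][:2]-[.4498,.1722];print(s['ee_pos'],s['ft_force'],s['grip_width'],np.degrees(np.arctan2(p[1],p[0])),np.hypot(*p))
snap('wrist','w43')
E
```

```text
ee_pos: [0.484, 0.1524, 0.2379]
ft_force: [-5.7, 6.2, 6.5]
grip_width: 0.0143
[0.48399218 0.15240931 0.2378594 ] [-5.67590138  6.21470936  6.48077481] 0.01428817318457148 -30.062573193858448 0.03950666331796241
```

View pics/w43.png

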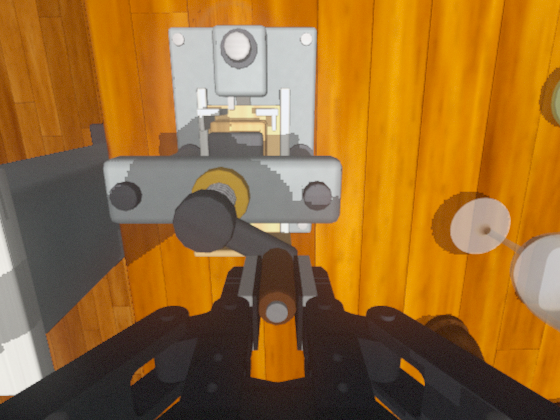

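```bash
python3 -m inch '{"fingers":[225,225,225,225,225,225,225,225,225,225],"delta_pos":[[-8.4,-9.3,-1],[-19.3,-15.5,-2],[-31.6,-18.1,-3],[-44.1,-16.7,-4],[-55.5,-11.6,-5],[-64.8,-3.2,-6],[-71,7.7,-7],[-73.6,20,-8],[-72.2,32.5,-9],[-67.1,43.9,-10]],"turn":[0,0,0,0,0,0,0,0,0,0]}' | grep -E "ee_|ft|wid"
python3 - <<'E'
from h import *
s=robot.observe();p=s['ee_pos'][:2]-[.4498,.1722];print(s['ee_pos'],s['ft_force'],s['grip_width'],np.degrees(np.arctan2(p[1],p[0])),np.hypot(*p))
snap('wrist','w44')
E
```

```text
ee_pos: [0.4154, 0.1939, 0.2277]
ft_force: [-3.5, -0.3, 12.0]
grip_width: 0.0141
[0.41543677 0.19387703 0.22766331] [-3.51276792 -0.31979905 11.95197132] 0.01413482392633973 147.75543205483382 0.040629119809438057
```

View pics/w44.png

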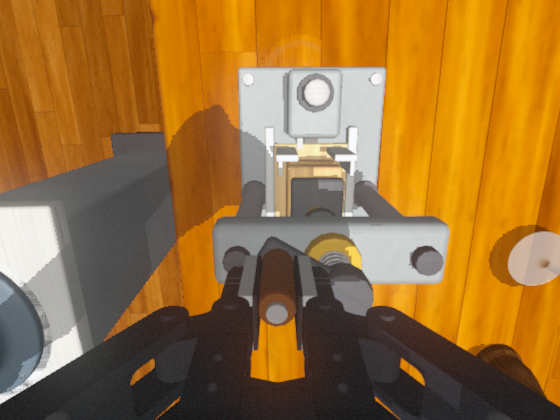

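```bash
python3 -m inch '{"fingers":[225,225,225,225,225],"delta_pos":[[8.4,9.3,0],[19.3,15.5,-1],[31.6,18.1,-2],[44.1,16.7,-3],[55.5,11.6,-4]],"turn":[0,0,0,0,0]}' | grep -E "ee_|ft|wid"
python3 - <<'E'
from h import *
s=robot.observe();p=s['ee_pos'][:2]-[.4498,.1722];print(s['ee_pos'],s['ft_force'],s['grip_width'],np.degrees(np.arctan2(p[1],p[0])),np.hypot(*p))
snap('wrist','w45');big('w45','c45',130,60,350,240,3.5)
E
```

```text
ee_pos: [0.4725, 0.2054, 0.2226]
ft_force: [-3.9, 0.9, 5.4]
grip_width: 0.0141
[0.4724658  0.20537751 0.22259131] [-3.89619508  0.85555453  5.3860182 ] 0.014135385231396444 55.66037471652975 0.040180659069494876
```

View pics/c45.png

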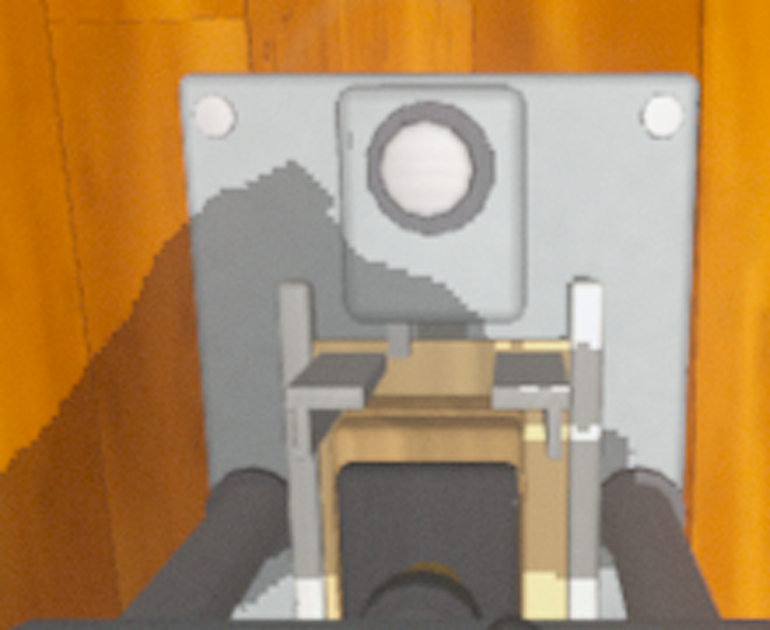

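```bash
python3 -m inch '{"fingers":[225,225,225,225,225,225,225,225,225],"delta_pos":[[9.3,-8.4,-1],[15.5,-19.3,-2],[18.1,-31.6,-3],[16.7,-44.1,-4],[11.6,-55.5,-5],[3.2,-64.8,-6],[-7.7,-71,-7],[-17.5,-73.4,-8],[-17.5,-73.4,-8]],"turn":[0,0,0,0,0,0,0,0,0]}' | grep -E "ee_|ft|wid"
python3 - <<'E'
from h import *
s=robot.observe();p=s['ee_pos'][:2]-[.4498,.1722];print(s['ee_pos'],s['ft_force'],s['grip_width'],np.degrees(np.arctan2(p[1],p[0])),np.hypot(*p))
snap('wrist','w46')
E
```

```text
ee_pos: [0.4561, 0.1331, 0.2152]
ft_force: [0.2, 7.5, -0.1]
grip_width: 0.0139
[0.45610727 0.13308669 0.21517572] [ 0.20970797  7.49163941 -0.09772823] 0.013911962528198846 -80.83955124012665 0.03961859244402209
```

View pics/w46.png

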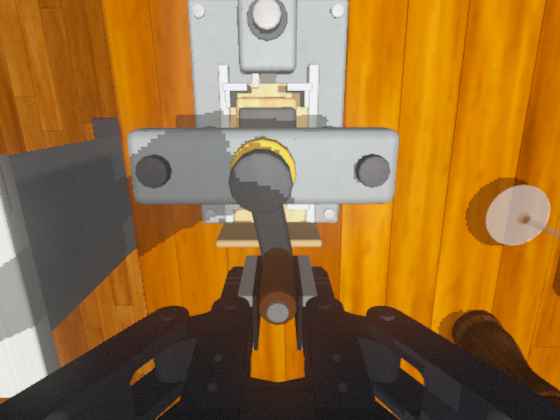

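```bash
python3 -m inch '{"fingers":[150,110,110,110,110,110,110,80,40,0],"delta_pos":[[0,0,0],[0,0,0],[0,0,20],[0,0,80],[0,0,130],[0,50,140],[0,110,140],[-5,170,130],[-5,220,80],[-5,227,33]],"turn":[0,0,0,0,0,0,0,0,0,0]}' | grep -E "ee_|ft|wid"
python3 -m inch '{"fingers":[0,0,0],"delta_pos":[[0,0,0],[0,0,0],[0,0,0]],"turn":[0,0,0]}' | grep -E "ee_|ft|wid"
python3 - <<'E'
from h import *
snap('wrist','w47');big('w47','c47',205,265,355,385,5.3)
E
```

```text
ee_pos: [0.4504, 0.3618, 0.247]
ft_force: [-0.0, -0.8, -0.4]
grip_width: 0.0852
ee_pos: [0.4518, 0.3589, 0.2503]
ft_force: [-0.1, 0.6, 0.9]
grip_width: 0.0854
```

View pics/c47.png

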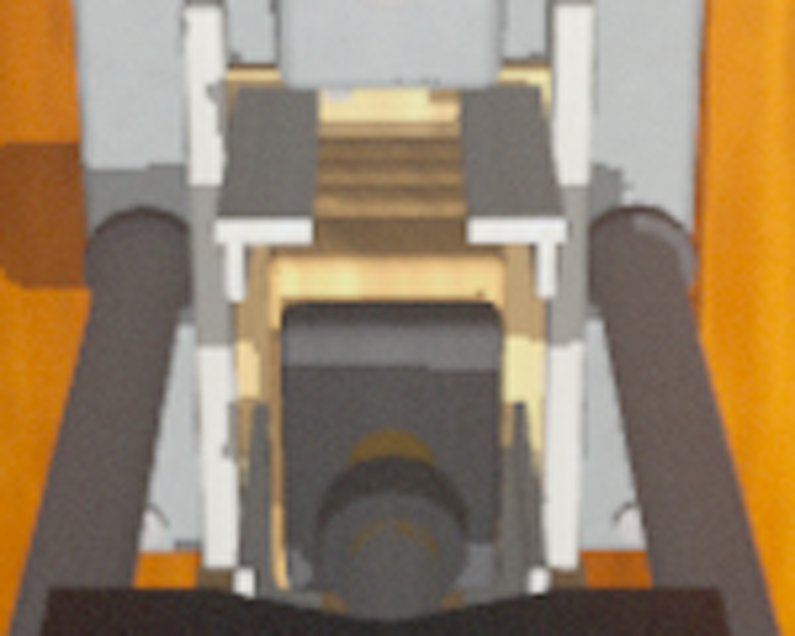

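```bash
python3 - <<'E'
from h import *
def z_at_y(fn,p,y):
    a=px2w(fn,[p],0.)[0]; c=px2w(fn,[p],.2)[0]; t=(y-a[1])/(c[1]-a[1]); return (a+t*(c-a)).round(4)
c=lambda x,y:(205+x/5.3,265+y/5.3)
print(json.load(open('pics/w47.json'))['ee'],json.load(open('pics/w38b.json'))['ee'])
for r in (299,303,307): print(r,z_at_y('w47',c(390,r),.2052))
for r in (408,412,416): print(r,z_at_y('w38b',c(390,r),.2052))
# reference features in both: post top front edges, plate rear corners
for f,rows in (('w47',(217,250)),('w38b',(228,262))):
  print(f,px2w(f,[c(390,rows[0])],.078),px2w(f,[c(390,rows[1])],.076))
E
python3 -m inch '{"fingers":[0,0,60,110,110,110,110,110,110],"delta_pos":[[0,0,40],[0,0,100],[0,-50,156],[-5,-110,156],[-15,-170,156],[-22,-230,156],[-22,-290,156],[-22,-295,156],[-22,-295,156]],"turn":[0,0,0,0,0,0,0,0,0]}' | grep -E "ee_|ft|wid"
python3 -m inch '{"fingers":[110,110],"delta_pos":[[0,0,0],[0,0,0]],"turn":[0,0]}' | grep -E "ee_|ft|wid"
python3 - <<'E'
from h import *
snap('wrist','w48'); big('w48','c48',200,0,360,140,5)
E
```

```text
[0.45180530227098764, 0.3589203109085868, 0.2503291703336949] [0.4508086293930002, 0.3601991484151841, 0.2478103344768114]
299 [0.45   0.2052 0.0785]
303 [0.4499 0.2052 0.0799]
307 [0.4499 0.2052 0.0812]
408 [0.4489 0.2052 0.1086]
412 [0.4489 0.2052 0.1098]
416 [0.4489 0.2052 0.1109]
w47 [[0.45041833 0.22419909 0.078     ]] [[0.45021864 0.21517656 0.076     ]]
w38b [[0.44949051 0.22467673 0.078     ]] [[0.44930753 0.21543757 0.076     ]]
ee_pos: [0.4284, 0.0642, 0.4048]
ft_force: [0.3, 0.2, 1.0]
grip_width: 0.0485
ee_pos: [0.4283, 0.0656, 0.4041]
ft_force: [-0.6, -0.3, 0.2]
grip_width: 0.049
```

View pics/c48.png

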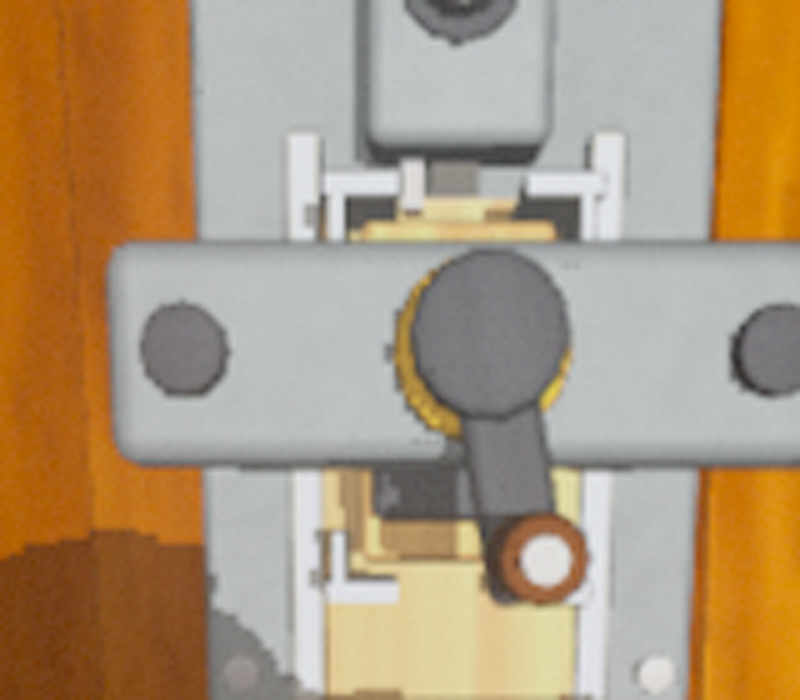

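```bash
python3 - <<'E'
from h import *
snap('scene','scF'); snap('top','topF'); big('scF','sF',170,130,380,290,3.8); print(robot.observe()['time'])
E
```

```text
57.325
```

View pics/sF.png

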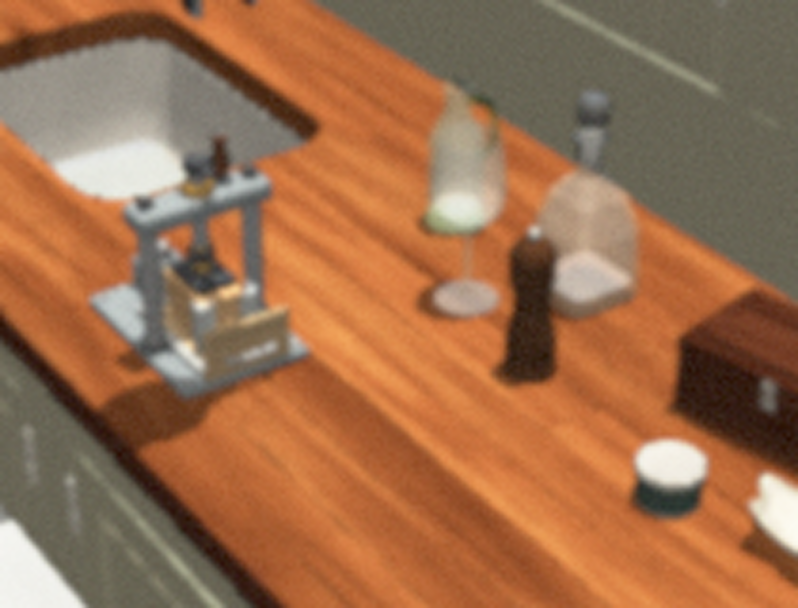

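View pics/topF.png

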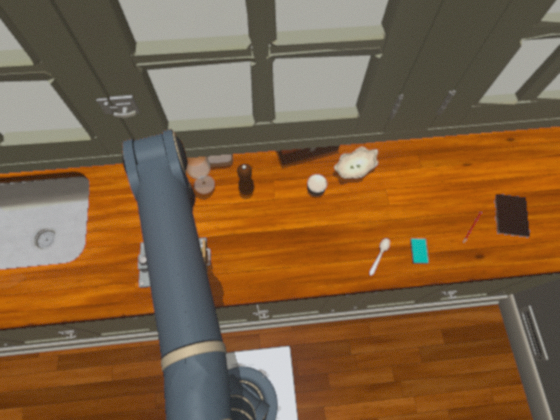

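The pad rests on the block, the tray is shut, the worktop has no wood pieces left on it, and the mill, tin and glass stand where they were. Handing in.

```bash
python3 - <<'E'
from bench import robot
print(robot.hand_in())
E
```

```text
the job is handed in; nothing more can be done
None
```

The trivet is stacked, the tray is shut in the press and the pad is clamped on the block. I handed the job in at about 57 s.

**What I did**
- I pressed the release and the tray popped out. I then stacked the three layers that were present, with the pressure block on top.
- I pushed the tray to its end stop (force rose to 20 N). It stayed shut when I backed away.
- I turned the crank clockwise 1.88 turns, then let go.

**Last checks**
- The pad dropped about 30 mm while the screw dropped about 37.6 mm. That puts it on the block with roughly 7.5 mm of spring squeeze, or 0.37–0.39 turn past contact. This is slightly more than a third, but well short of the 18 mm where the spring goes solid.
- The mill, tin, glass and the turquoise look-alike look unmoved in the final pictures, and the arm is clear of everything.

**Where readings disagreed**
- The fingertips sat about 33 mm higher than the stated tool geometry. I found this at the release button and worked from contact and pictures after that.
- The pad's height in the pictures read about 3.5–4 mm too high in both views, so I relied on the difference between them. The squeeze is good to about 1 mm.

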